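# Sugar tins into the caddy under its keeper bar, stray tiles into the tray

## Task

Tidy the ledge before the next okey game: swing the sugar caddy's brass keeper bar well aside, set every small copper sugar tin flat down in a well of its own, and put every stray okey tile in the cherry wood tray. Once all the tins are in, swing the keeper bar shut over them until it snaps fully home in its catch. Leave the coffee pot, the big sugar box, the spoon holder and the tea glass where they stand.

Things in the scene. Friction and masses are not known exactly. Their poses are not given: they have to be found in the camera images.
- caddy: Sugar caddy fixed to the ledge: light beech strip 78 x 290 mm (its x by its y), 4 mm thick, with a row of four open square wells along its y. Origin at the centre of its underside, z up. Wells 46 x 46 mm inside, 52 mm apart, walls 6 mm thick; well floors 4 mm, wall tops 16 mm above the ledge. Pivot post (20 mm thick, 44 high) at its +y end, catch post at its -y end.
- catch (a point): Steel spring ball of the keeper's catch, 14 mm thick, top about 42 mm above the ledge, in a beech post 46 x 24 mm, 30 mm high, at the caddy's -y end (caddy x = 9.5, y = -122 mm). The closing bar's nose must ride over it, pushing it down.
- well0 (a point): Centre of the floor of well 0 (caddy x = 0, y = -78 mm; 4 mm above the ledge). Axes as the caddy's.
- well1 (a point): Centre of the floor of well 1 (caddy x = 0, y = -26 mm; 4 mm above the ledge). Axes as the caddy's.
- well2 (a point): Centre of the floor of well 2 (caddy x = 0, y = 26 mm; 4 mm above the ledge). Axes as the caddy's.
- well3 (a point): Centre of the floor of well 3 (caddy x = 0, y = 78 mm; 4 mm above the ledge). Axes as the caddy's.
- pivot (a point): Pivot of the brass keeper bar, on its vertical axis (caddy x = 0, y = 125 mm), at the height of the bar's underside, 45 mm above the ledge. Axes as the caddy's. The bar is 18 mm wide, 6 thick, 255 long from the pivot; a tin flat in a well passes under it.
- keeper (a joint): Angle of the keeper bar, rad. 0 = fully shut: over the row of wells, pointing to the caddy's -y. Grows as it swings level towards the caddy's +x (counter-clockwise from above), stop at 1.9; from 1.4 all wells are free. Stays where left (0.06 N m friction). Closing, its nose meets the spring ball at 0.09, needs some 3 to 8 N at the knob to pass, and snaps home below 0.01.
- keeper_knob (a point): Middle of the upright round wooden knob on the keeper bar, 110 mm from the pivot: 14 mm thick, from 51 to 87 mm above the ledge (this point at 69 mm). It turns with the bar and may be pinched from above or pushed.
- tray: Open cherry wood tile tray fixed to the ledge, 152 x 112 mm outside (its x by its y), 26 mm high, walls and floor 6 mm. Origin at the centre of its underside; z up.
- tin0: Small square copper sugar tin with a lid, 36 x 36 mm, 30 mm tall, about 45 g. Origin at its centre; z up through the lid. May be absent.
- tin1: Small square copper sugar tin with a lid, 36 x 36 mm, 30 mm tall, about 45 g. Origin at its centre; z up through the lid. May be absent.
- tin2: Small square copper sugar tin with a lid, 36 x 36 mm, 30 mm tall, about 45 g. Origin at its centre; z up through the lid. May be absent.
- tin3: Small square copper sugar tin with a lid, 36 x 36 mm, 30 mm tall, about 45 g. Origin at its centre; z up through the lid. May be absent.
- tile0: Stray okey game tile, plain cream, 40 x 30 mm (its x by its y), 11 mm thick, about 18 g, lying flat. Origin at its centre. May be absent.
- tile1: Stray okey game tile, plain cream, 40 x 30 mm (its x by its y), 11 mm thick, about 18 g, lying flat. Origin at its centre. May be absent.
- tile2: Stray okey game tile, plain cream, 40 x 30 mm (its x by its y), 11 mm thick, about 18 g, lying flat. Origin at its centre. May be absent.
- tile3: Stray okey game tile, plain cream, 40 x 30 mm (its x by its y), 11 mm thick, about 18 g, lying flat. Origin at its centre. May be absent.
- coffee_pot: Bystander, leave alone: squat blue enamel coffee pot, 112 mm wide over the belly, 102 tall, black handle and spout at the sides (160 mm over both). Origin under its centre.
- sugar_box: Bystander, leave alone: large lidded copper sugar box, 116 x 76 mm, 68 tall with its knob. Origin under its centre.
- spoon_holder: Bystander, leave alone: round brass spoon holder, 60 mm wide, 65 tall, with teaspoons sticking up to 120 mm. Origin under its centre.
- tea_glass: Bystander, leave alone: filled tea glass on a white saucer 110 mm wide, 85 mm tall. Origin under its centre.
Not all that is in view belongs to the job. Leave any blue look-alike of the tile3 alone. Leave any red look-alike of the tile1 alone.

How it is judged (in metres and radians):
On the way, in this order (a step that is already met when the one before it is completed fails the run):
1. the keeper bar is swung well aside (over 1.1 rad) (value of joint keeper above 1.1 rad), for 0.2 s.
2. every sugar tin present sits flat in a well of its own, the bar not yet shut (((horizontal distance between tin0 and well0 below 0.011 m and z of tin0 in the frame of well0 between 0.012 and 0.0205 m) or (horizontal distance between tin0 and well1 below 0.011 m and z of tin0 in the frame of well1 between 0.012 and 0.0205 m) or (horizontal distance between tin0 and well2 below 0.011 m and z of tin0 in the frame of well2 between 0.012 and 0.0205 m) or (horizontal distance between tin0 and well3 below 0.011 m and z of tin0 in the frame of well3 between 0.012 and 0.0205 m)) and ((horizontal distance between tin1 and well0 below 0.011 m and z of tin1 in the frame of well0 between 0.012 and 0.0205 m) or (horizontal distance between tin1 and well1 below 0.011 m and z of tin1 in the frame of well1 between 0.012 and 0.0205 m) or (horizontal distance between tin1 and well2 below 0.011 m and z of tin1 in the frame of well2 between 0.012 and 0.0205 m) or (horizontal distance between tin1 and well3 below 0.011 m and z of tin1 in the frame of well3 between 0.012 and 0.0205 m)) and ((horizontal distance between tin2 and well0 below 0.011 m and z of tin2 in the frame of well0 between 0.012 and 0.0205 m) or (horizontal distance between tin2 and well1 below 0.011 m and z of tin2 in the frame of well1 between 0.012 and 0.0205 m) or (horizontal distance between tin2 and well2 below 0.011 m and z of tin2 in the frame of well2 between 0.012 and 0.0205 m) or (horizontal distance between tin2 and well3 below 0.011 m and z of tin2 in the frame of well3 between 0.012 and 0.0205 m)) and ((horizontal distance between tin3 and well0 below 0.011 m and z of tin3 in the frame of well0 between 0.012 and 0.0205 m) or (horizontal distance between tin3 and well1 below 0.011 m and z of tin3 in the frame of well1 between 0.012 and 0.0205 m) or (horizontal distance between tin3 and well2 below 0.011 m and z of tin3 in the frame of well2 between 0.012 and 0.0205 m) or (horizontal distance between tin3 and well3 below 0.011 m and z of tin3 in the frame of well3 between 0.012 and 0.0205 m)) and value of joint keeper above 0.1 rad), for 0.2 s.
3. the keeper bar is shut and snapped home (value of joint keeper below 0.02 rad), for 0.2 s.
At the end, for the whole second after the job is handed in: Every tin present rests on a well floor (centre within 11 mm of the well's centre and 12 to 20.5 mm above its floor), every tile present lies at rest inside the tray (centre within 70 by 50 mm of its centre and below 40 mm), and the keeper bar is home in its catch (below 0.02 rad) (((horizontal distance between tin0 and well0 below 0.011 m and z of tin0 in the frame of well0 between 0.012 and 0.0205 m) or (horizontal distance between tin0 and well1 below 0.011 m and z of tin0 in the frame of well1 between 0.012 and 0.0205 m) or (horizontal distance between tin0 and well2 below 0.011 m and z of tin0 in the frame of well2 between 0.012 and 0.0205 m) or (horizontal distance between tin0 and well3 below 0.011 m and z of tin0 in the frame of well3 between 0.012 and 0.0205 m)) and ((horizontal distance between tin1 and well0 below 0.011 m and z of tin1 in the frame of well0 between 0.012 and 0.0205 m) or (horizontal distance between tin1 and well1 below 0.011 m and z of tin1 in the frame of well1 between 0.012 and 0.0205 m) or (horizontal distance between tin1 and well2 below 0.011 m and z of tin1 in the frame of well2 between 0.012 and 0.0205 m) or (horizontal distance between tin1 and well3 below 0.011 m and z of tin1 in the frame of well3 between 0.012 and 0.0205 m)) and ((horizontal distance between tin2 and well0 below 0.011 m and z of tin2 in the frame of well0 between 0.012 and 0.0205 m) or (horizontal distance between tin2 and well1 below 0.011 m and z of tin2 in the frame of well1 between 0.012 and 0.0205 m) or (horizontal distance between tin2 and well2 below 0.011 m and z of tin2 in the frame of well2 between 0.012 and 0.0205 m) or (horizontal distance between tin2 and well3 below 0.011 m and z of tin2 in the frame of well3 between 0.012 and 0.0205 m)) and ((horizontal distance between tin3 and well0 below 0.011 m and z of tin3 in the frame of well0 between 0.012 and 0.0205 m) or (horizontal distance between tin3 and well1 below 0.011 m and z of tin3 in the frame of well1 between 0.012 and 0.0205 m) or (horizontal distance between tin3 and well2 below 0.011 m and z of tin3 in the frame of well2 between 0.012 and 0.0205 m) or (horizontal distance between tin3 and well3 below 0.011 m and z of tin3 in the frame of well3 between 0.012 and 0.0205 m)) and x of tile0 in the frame of tray between -0.07 and 0.07 m and y of tile0 in the frame of tray between -0.05 and 0.05 m and z of each of tile0, tile1, tile2, tile3 in the frame of tray below 0.04 m and linear speed of each of tile0, tile1, tile2, tile3 below 0.02 m/s and x of tile1 in the frame of tray between -0.07 and 0.07 m and y of tile1 in the frame of tray between -0.05 and 0.05 m and x of tile2 in the frame of tray between -0.07 and 0.07 m and y of tile2 in the frame of tray between -0.05 and 0.05 m and x of tile3 in the frame of tray between -0.07 and 0.07 m and y of tile3 in the frame of tray between -0.05 and 0.05 m and value of joint keeper below 0.02 rad); the robot touches nothing.
It fails at once if the coffee pot is disturbed (moved over 25 mm) (distance of coffee_pot from where it was at the start of the episode above 0.025 m).
It fails at once if the sugar box is disturbed (moved over 25 mm) (distance of sugar_box from where it was at the start of the episode above 0.025 m).
It fails at once if the spoon holder is disturbed (moved over 25 mm) (distance of spoon_holder from where it was at the start of the episode above 0.025 m).
It fails at once if the tea glass is disturbed (moved over 25 mm) (distance of tea_glass from where it was at the start of the episode above 0.025 m).
Of tin0, tin1, tin2, tin3 only 3 to 4 are there at a start; the rules pass over those that are not, and their reading is None.
Of tile0, tile1, tile2, tile3 only 2 to 4 are there at a start; the rules pass over those that are not, and their reading is None.
At some moment in a run one of tin0, tin1, tin2, tin3, tile0, tile1, tile2, tile3 may be knocked a few centimetres aside while the robot is not near it.
Once in a run the grip may slacken for a moment while it holds something.
It also fails if it takes over 192 s, if anything falls off the work surface, if the arm or the gripper's body presses on something with over 40 N, if the wrist force passes 120 N, or if a joint passes its speed limit or range.

## Robot

A 6-joint arm with a two-finger parallel gripper is mounted at the origin on the work surface. World frame = base frame: x ahead of the robot, y to its left, z up, the work surface at z = 0. Lengths are in mm, angles in rad, forces in N, time in s.
With the tool pointing down it reaches from about 350 to 725 mm from the base axis. Payload 6 kg.
Tool frame: the origin (TCP) lies where the fingers leave the gripper's body, on its centre line; the fingertips stand 73 mm ahead of it and the grasp point (between the pads) lies env.grasp_offset ahead of it (env.grasp_offset is the distance from the TCP to the grasp point, in mm); z points along the fingers, y is the direction in which the jaws open and shut (so a half turn about z gives the same grasp; the last joint's range is limited). The gripper opens to 85 mm and grips with 20 to 120 N. Pads are 22 mm wide; open, the fingers measure 114 mm over their backs; the gripper's body (76 mm by 85 mm) begins 54 mm behind the grasp point. The pads swing forward as they close: fully open they stand 13 mm farther back than shut.
Start: joints at [1.486, 0.04, 0.085, 0, -1.615, -0.334], TCP at [243.971, 548.142, 303.861] pointing down, gripper open.
Joint ranges: [-2.56, 2.56], [-1.29, 2.01], [-1.08, 1.49], [-3.29, 1.98], [-2.81, -0.18], [-2.99, 2.99]. Speed limits (rad/s): [2.57, 2.57, 3.01, 3.14, 3.14, 3.14].

## Interface

Orientations are given as a unit quaternion [x, y, z, w].
In Python, from station import env gives the robot as it stands.
- The arm moves only by the tool drive_tool, never from a script. Its argument "moves" is a list that holds one entry, the list of rows, each a list of 7 numbers: the turn, a rotation vector about the world's x, y, z in degrees, then the shift along the world's x, y, z in m, then the finger opening in m, from 0 to 0.0854. A call has exactly 5 rows; each row shifts and turns the commanded pose from where the row before left it; what a row does not reach is not made up. A row lasts 1/10 s, in which the tool goes at most 50 mm and 8.59 degrees, less where a joint would pass 70% of its speed; a pose out of reach is approached as far as the arm can. A call is refused whole if a number of a shift passes 0.05 or a number of a turn 8.59, either way. A call with a gripper value outside its range is refused whole. The fingers move at their own pace and stop on an object; the grip force is fixed at half the most. Time passes only in rows, so rows that do not move let the fingers close, or fill a call up. It gives the time, the measured TCP pose, the force and the opening at its end, in the units of the state.
- env.get_state(): the state, without advancing time (a new reading comes with each control period).
- env.grab_frame(name): name is "side" or "top" or "wrist"; returns the picture (420x560x3 uint8, red, green, blue); there is no depth.
- env.camera_params(name): a dict with "camera_matrix" (3x3 intrinsics, pixels), "cam_to_world" (4x4, takes a point from camera to world coordinates); the wrist camera has in their place "hand_eye" (4x4, takes a point from camera to tool coordinates, whose origin is the TCP and whose axes are the flange's). Camera axes: x right, y up, looking along -z (the intrinsics and any distortion apply to the point x, -y, -z); pixel columns grow to the right and rows downward; lengths in mm; the calibration is good to about 2 mm. The wrist camera is an equidistant fisheye: a pixel r from the principal point sees the ray r / f radians off the axis. A picture is of the moment at which its call begins: read the wrist's pose just before it. camera_params takes no time and is no camera call.
- env.sign_off(): hands the job in, once; it reports no verdict.
The state is a dict: "t": time; "joint_pos": joint angles; "qvel": joint speeds; "effort": joint torques, N m; "eef_pos": TCP position; "ee_rot": TCP orientation; "ft_force": force on the tool from outside, world axes, zero at the start; "wrist_torque": the same for the moment, N m; "finger_gap": finger opening in mm.
Only numpy, scipy, OpenCV 4.12 (cv2) and the standard library are available. Lean on these libraries where they do the work, as an engineer would, in place of code of your own. Each camera call takes 0.05 s, during which the arm holds its last target.

## Working session

There is one attempt and no reset: what is moved stays moved. The work goes in short steps, Python scripts to look and compute and a tool call to move; the robot and the scene stay as the last step left them, time stands still between calls to the robot, and variables do not carry over. Pictures are saved under pics/ and viewed, and the job is handed in when it is done.

Besides the shell and the picture viewer there is one more tool, called after ">>>" as name([rows], argument=value, ...), one row to a line, values as JSON. drive_tool: Moves the arm, as the interface text tells. Its arguments: {"type":"object","properties":{"moves":{"type":"array","items":{"type":"array","items":{"type":"array","items":{"type":"number"}}}}},"required":["moves"]}

```bash
ls; mkdir -p pics
python3 - <<'E'
from station import env
import cv2
s=env.get_state();print(s)
print(env.grasp_offset)
for n in ("side","top","wrist"):
    p=env.camera_params(n);print(n,p)
    cv2.imwrite(f"pics/{n}0.png",env.grab_frame(n)[:,:,::-1])
E
```

```text
pics
{'t': 0.0, 'joint_pos': array([ 1.48568042e+00,  4.08292890e-02,  8.38154246e-02, -4.70936641e-04,
       -1.61547862e+00, -3.33713882e-01]), 'qvel': array([-0.00215526,  0.0006471 ,  0.00228125,  0.00014315,  0.00140229,
       -0.00118616]), 'effort': array([-1.07584336e-03, -3.68215764e+01,  3.47418308e+01,  6.93250939e+00,
       -5.43081667e-03,  2.05411922e-06]), 'eef_pos': array([243.84151776, 548.00676085, 302.86995091]), 'ee_rot': array([ 9.78154484e-01, -2.07877440e-01, -1.28282927e-04,  8.70702264e-04]), 'ft_force': array([ 0.0072487 , -1.04667122,  0.18950229]), 'wrist_torque': array([ 0.04230673, -0.05031974,  0.01607753]), 'finger_gap': 85.31690664409133}
53.900000000000006
side {'camera_matrix': array([[432.90665387,   0.        , 280.32882388],
       [  0.        , 432.90665387, 214.15885253],
       [  0.        ,   0.        ,   1.        ]]), 'cam_to_world': array([[-9.43413557e-01,  2.51136654e-01, -2.16566945e-01,
         2.92234625e+02],
       [-3.31421389e-01, -6.91511798e-01,  6.41849902e-01,
         7.14327458e+02],
       [ 1.14334388e-02,  6.773048
[... 505 characters left out ...]
   [ 1.32354760e-03,  1.91272433e-01,  9.81536094e-01,
         1.19411351e+03],
       [ 0.00000000e+00,  0.00000000e+00,  0.00000000e+00,
         1.00000000e+00]])}
wrist {'camera_matrix': array([[325.1922621 ,   0.        , 280.98536889],
       [  0.        , 325.1922621 , 213.02434108],
       [  0.        ,   0.        ,   1.        ]]), 'hand_eye': array([[-4.25793083e-04,  9.52032341e-01,  3.05997125e-01,
         7.94002377e+01],
       [ 9.99999832e-01,  2.85142522e-04,  5.04344961e-04,
         1.36433096e-01],
       [ 3.92899921e-04,  3.05997289e-01, -9.52032302e-01,
        -6.97179722e+01],
       [ 0.00000000e+00,  0.00000000e+00,  0.00000000e+00,
         1.00000000e+00]])}
```

View pics/top0.png

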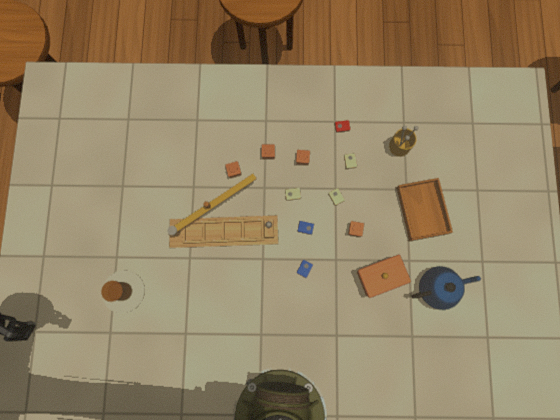

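View pics/side0.png

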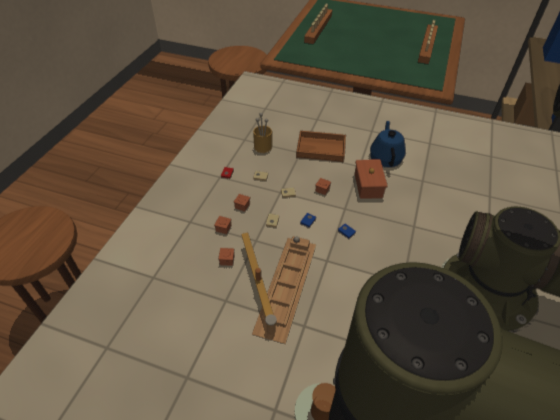

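View pics/wrist0.png

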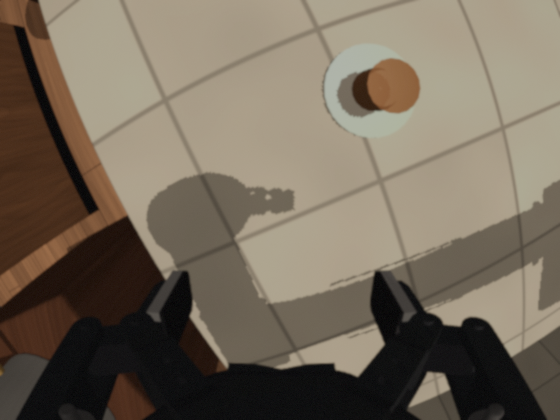

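Top view: four copper tins at (233,170), (268,152), (303,157), (357,229). Three cream tiles at (293,194), (337,197), (351,161). The decoys are red at (343,126) and blue at (306,228) and (305,269). The bar is partly open, with its knob at (207,205). I'll enlarge to confirm, and triangulate.

```bash
cat > h.py <<'E'
import numpy as np, cv2
from scipy.spatial.transform import Rotation as R
from station import env
P={n:env.camera_params(n) for n in("side","top","wrist")}
def ray(n,uv,st=None):
    p=P[n];K=p["camera_matrix"];x=(uv[0]-K[0,2])/K[0,0];y=(uv[1]-K[1,2])/K[1,1]
    if n=="wrist":
        r=np.hypot(x,y);s=np.sin(r)/r if r>1e-9 else 1
        d=np.array([x*s,-y*s,-np.cos(r)])
        T=np.eye(4);T[:3,:3]=R.from_quat(st["ee_rot"]).as_matrix();T[:3,3]=st["eef_pos"];T=T@p["hand_eye"]
    else: d=np.array([x,-y,-1.]);T=p["cam_to_world"]
    d=T[:3,:3]@d
    return T[:3,3],d/np.linalg.norm(d)
def atz(n,uv,z,st=None):
    o,d=ray(n,uv,st);return o+d*(z-o[2])/d[2]
def proj(n,X,st=None):
    p=P[n];K=p["camera_matrix"];X=np.asarray(X,float)
    if n=="wrist":
        T=np.eye(4);T[:3,:3]=R.from_quat(st["ee_rot"]).as_matrix();T[:3,3]=st["eef_pos"];T=T@p["hand_eye"]
    else:T=p["cam_to_world"]
    c=T[:3,:3].T@(X-T[:3,3]);x,y,z=c[0],-c[1],-c[2]
    if n=="wrist":
        r=np.hypot(x,y);th=np.arctan2(r,z);s=th/r if r>1e-9 else 1;return K[0,0]*x*s+K[0,2],K[1,1]*y*s+K[1,2]
    return K[0,0]*x/z+K[0,2],K[1,1]*y/z+K[1,2]
def tri(obs):
    A=np.zeros((3,3));b=np.zeros(3)
    for o,d in obs:
        M=np.eye(3)-np.outer(d,d);A+=M;b+=M@o
    X=np.linalg.solve(A,b)
    return X,[np.linalg.norm((np.eye(3)-np.outer(d,d))@(X-o)) for o,d in obs]
def blobs(img,lo,hi,amin,amax,roi=None):
    hsv=cv2.cvtColor(img,cv2.COLOR_RGB2HSV);m=cv2.inRange(hsv,np.array(lo),np.array(hi))
    if roi: mm=np.zeros_like(m);x0,y0,x1,y1=roi;mm[y0:y1,x0:x1]=255;m&=mm
    n,l,s,c=cv2.connectedComponentsWithStats(m)
    return [(np.round(c[i],1),int(s[i,4]),cv2.minAreaRect(np.argwhere(l==i)[:,::-1].astype(np.float32))) for i in range(1,n) if amin<s[i,4]<amax]
def shot(n,tag):
    st=env.get_state();im=env.grab_frame(n);cv2.imwrite(f"pics/{tag}.png",im[:,:,::-1]);np.save(f"pics/{tag}.npy",im);import pickle;pickle.dump(st,open(f"pics/{tag}.pkl","wb"));return im,st
E
python3 - <<'E'
import cv2
a=cv2.imread("pics/top0.png")[110:290,160:460];cv2.imwrite("pics/topc.png",cv2.resize(a,(800,480),interpolation=cv2.INTER_CUBIC))
a=cv2.imread("pics/side0.png")[100:345,190:420];cv2.imwrite("pics/sidec.png",cv2.resize(a,(563,600),interpolation=cv2.INTER_CUBIC))
E
```

```text
(no output)
```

View pics/topc.png

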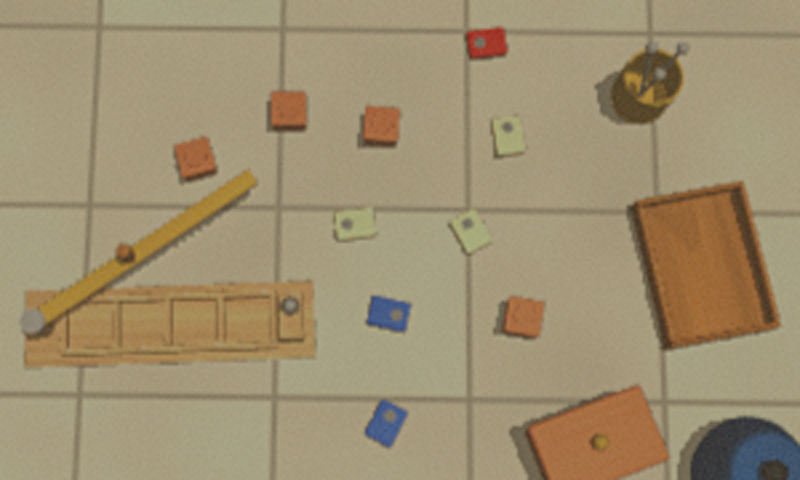

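View pics/sidec.png

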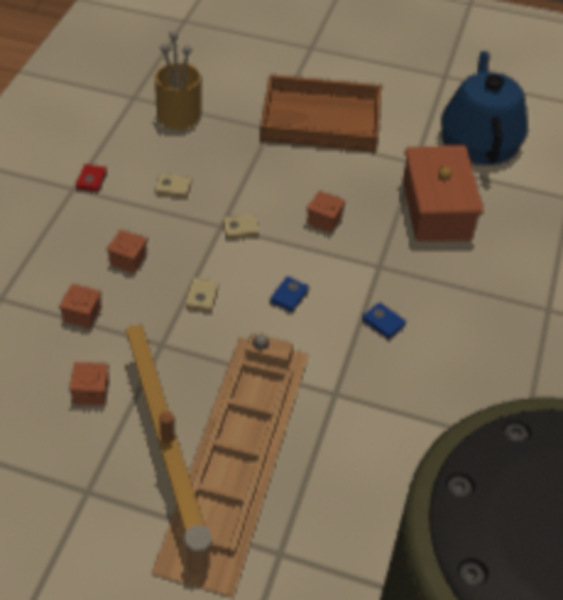

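The crops confirm four plain copper tins and three cream tiles. The red and two blue tiles are decoys. The wells are empty and the bar's nose sits well off the catch. Next I'll measure.

```bash
cat > m1.py <<'E'
from h import *
top=cv2.imread("pics/top0.png")[:,:,::-1];side=cv2.imread("pics/side0.png")[:,:,::-1]
for nm,uv in dict(tin=(233,170),tile=(293,194),tilex=(351,161),box=(375,275),tray=(425,205),beech=(270,240),bar=(225,193),blue=(306,228)).items():
    print(nm,cv2.cvtColor(top[uv[1]:uv[1]+1,uv[0]:uv[0]+1],cv2.COLOR_RGB2HSV)[0,0])
for n,im,roi in(("top",top,(160,110,420,290)),("side",side,(190,100,420,345))):
    print(n)
    for k,lo,hi,a in(("tin",(3,110,90),(10,255,255),(60,400)),("tile",(22,30,170),(38,110,255),(40,300))):
        for c,ar,r in blobs(im,lo,hi,*a,roi): print(k,c,ar,[np.round(v,1) for v in r], atz(n,c,30 if k=="tin" else 11)[:2].round(0))
E
python3 m1.py
```

```text
tin [ 11 153 162]
tile [ 29  75 167]
tilex [ 31  71 168]
box [ 13 158 165]
tray [ 16 172 159]
beech [ 18 125 167]
bar [ 20 175 165]
blue [113  64 128]
top
tin [342.2 125.6] 137 [array([342.1, 125.6]), array([10.4, 14.4]), np.float64(84.3)] [ 752. -162.]
tile [336.8 198.6] 52 [array([336.9, 197.3]), array([9.4, 8.5]), np.float64(63.4)] [ 551. -148.]
side
tin [322.8 183.4] 97 [array([322.8, 183.4]), array([11.6,  8.9]), np.float64(26.6)] [ 470. -190.]
tin [241.4 199.6] 113 [array([241.5, 199.5]), array([13.3,  9.5]), np.float64(18.4)] [665. -49.]
tin [222.4 221.8] 129 [array([222.5, 221.9]), array([14.1, 10.2]), np.float64(14.0)] [680.  44.]
tin [225.9 253.8] 161 [array([226. , 253.5]), array([11., 14.]), np.float64(90.0)] [627. 138.]
```

```bash
cat > m1.py <<'E'
from h import *
top=cv2.imread("pics/top0.png")[:,:,::-1];side=cv2.imread("pics/side0.png")[:,:,::-1]
for n,im,roi in(("top",top,(160,110,420,290)),("side",side,(190,100,420,345))):
    print(n)
    for k,lo,hi,a in(("tin",(5,110,90),(14,255,255),(60,400)),("tile",(25,55,140),(38,110,255),(40,300))):
        for c,ar,r in blobs(im,lo,hi,*a,roi): print(k,c,ar,[np.round(v,1) for v in r], atz(n,c,24 if k=="tin" else 9)[:2].round(0))
# caddy: top corners in crop px
f=lambda u,v:(160+u*300/800,110+v*180/480)
for nm,uv,z in (("c1",(24,292),4),("c2",(25,367),4),("c3",(314,281),4),("c4",(316,357),4),("pivot",(33,321),51),("nose",(249,178),51),("ball",(289,305),42),("knobtop",(124,248),87)):
    print(nm,atz("top",f(*uv),z).round(0))
for nm,uv,z in (("trA",(636,205),26),("trB",(741,184),26),("trC",(777,325),26),("trD",(667,348),26)): print(nm,atz("top",f(*uv),z).round(0))
g=lambda u,v:(190+u*230/563,100+v*245/600)
pairs=dict(pivot=((33,321),(197,538)),knob=((124,248),(167,415)),ball=((289,305),(261,341)),nose=((249,178),(134,327)))
for k,(a,b) in pairs.items(): X,e=tri([ray("top",f(*a)),ray("side",g(*b))]);print(k,X.round(0),np.round(e,1))
E
python3 m1.py
```

```text
top
tin [267.7 150.2] 177 [array([267.5, 150.5]), array([13., 13.]), np.float64(90.0)] [681.  41.]
tin [302.5 156.2] 173 [array([302.5, 156.5]), array([13., 13.]), np.float64(90.0)] [665. -54.]
tin [232.8 168.8] 174 [array([232.7, 168.8]), array([13.6, 13.1]), np.float64(76.0)] [628. 134.]
tin [410.  195.4] 205 [array([408.5, 198. ]), array([30., 21.]), np.float64(90.0)] [ 559. -342.]
tin [412.3 225.1] 152 [array([412.7, 223.4]), array([32.3, 11.4]), np.float64(76.0)] [ 479. -344.]
tin [355.8 228.4] 189 [array([355.9, 228.4]), array([14. , 13.6]), np.float64(9.5)] [ 469. -195.]
tile [350.5 160.4] 127 [array([350.3, 160. ]), array([14. ,  9.9]), np.float64(80.5)] [ 660. -186.]
tile [293.1 193.2] 137 [array([293. , 193.5]), array([11., 14.]), np.float64(90.0)] [566. -30.]
tile [336.4 196.2] 140 [array([336.2, 195.9]), array([14.3, 10.3]), np.float64(63.4)] [ 559. -147.]
tile [168.9 205.3] 50 [array([168.4, 205.2]), array([12.2, 10.2]), np.float64(38.7)] [529. 304.]
tile [324.7 231.3] 43 [array([325.3, 231.8]), array([14.1,  9.2]), np.float64(45.0)] [ 463. -115.]
side
tin [322.9 183.1] 
[... 834 characters left out ...]
3.2)] [450. 195.]
tin [280.3 313.3] 107 [array([280.5, 313. ]), array([12.5, 18.9]), np.float64(33.7)] [447. 245.]
tin [283.3 328. ] 165 [array([284.5, 323. ]), array([13.4, 37.1]), np.float64(26.6)] [428. 277.]
tin [258.3 327.2] 69 [array([259.5, 327.5]), array([ 8.9, 16.4]), np.float64(18.4)] [481. 294.]
c1 [491. 303.   4.]
c2 [415. 297.   4.]
c3 [505.  11.   4.]
c4 [428.   8.   4.]
pivot [455. 280.  51.]
nose [599.  75.  51.]
ball [474.  34.  42.]
knobtop [520. 189.  87.]
trA [ 582. -311.   26.]
trB [ 605. -418.   26.]
trC [ 462. -446.   26.]
trD [ 438. -336.   26.]
pivot [456. 280.  48.] [1. 1.]
knob [520. 189.  83.] [0.4 0.4]
ball [476.  34.  31.] [0.2 0.2]
nose [601.  76.  49.] [1. 1.]
```

Geometry agrees with the description: pivot height ≈ 48, knob top ≈ 83–87, caddy yaw ≈ 2.7°, keeper ≈ 0.57 rad. I'll move over the knob.

>>> drive_tool([
  [[0,0,0,0.028,-0.036,-0.01,0.034],[0,0,0,0.028,-0.036,-0.01,0.034],[0,0,0,0.028,-0.036,-0.01,0.034],[0,0,0,0.028,-0.036,-0.01,0.034],[0,0,0,0.028,-0.036,-0.01,0.034]],
])

```text
t: 0.65
eef_pos: [384.6, 366.5, 253.3]
ee_rot: [0.978, -0.208, -0.0, 0.0]
ft_force: [1.2, 0.6, 0.8]
finger_gap: 34.2
```

>>> drive_tool([
  [[0,0,0,0.027,-0.036,-0.01,0.034],[0,0,0,0.027,-0.036,-0.01,0.034],[0,0,0,0.027,-0.036,-0.01,0.034],[0,0,0,0.027,-0.036,-0.01,0.034],[0,0,0,0.027,-0.034,-0.01,0.034]],
])

```text
t: 1.15
eef_pos: [519.7, 188.4, 203.4]
ee_rot: [0.978, -0.208, -0.0, -0.0]
ft_force: [0.3, 1.9, -0.4]
finger_gap: 33.7
```

Run:
```python
from h import *
im,st=shot("wrist","w1");print({k:np.round(st[k],3) for k in("t","eef_pos","ee_rot","joint_pos","finger_gap")},env.grasp_offset)
```

```text
{'t': np.float64(1.15), 'eef_pos': array([519.676, 188.356, 203.422]), 'ee_rot': array([ 0.978, -0.208, -0.   , -0.   ]), 'joint_pos': array([ 0.711, -0.074, -0.211, -0.   , -1.434,  0.441]), 'finger_gap': np.float64(33.713)} 53.900000000000006
```

View pics/w1.png

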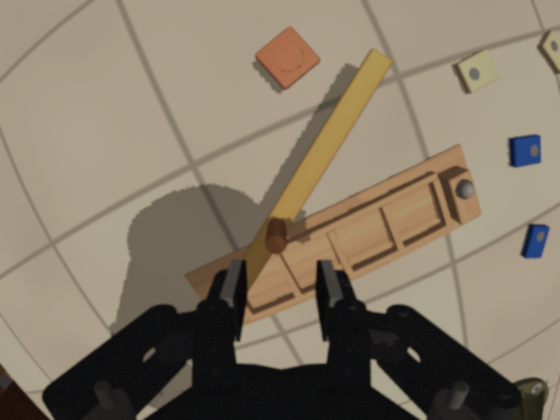

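The wrist view shows the knob top at about (277,228), between the fingers. The catch ball is at (465,188), caddy corners at (460,146), (480,214) and (187,274), and the nose at (382,55). I'll check these against the model.

Run:
```python
from h import *
import pickle;st=pickle.load(open("pics/w1.pkl","rb"))
for nm,uv,z in(("knob",(277,228),87),("ball",(465,186),42),("c3",(460,146),4),("c4",(480,214),4),("c1",(187,274),4),("nose",(381,55),51),("tin",(288,56),30)):
    print(nm,atz("wrist",uv,z,st).round(0))
f=lambda u,v:(160+u*300/800,110+v*180/480)
for k,w,t in(("knob",(277,228),(124,248)),("ball",(465,186),(289,305)),("nose",(381,55),(249,178))):
    X,e=tri([ray("wrist",w,st),ray("top",f(*t))]);print(k,X.round(0),np.round(e,1))
```

```text
knob [530. 187.  87.]
ball [484.  40.  42.]
c3 [505.  15.   4.]
c4 [431.  10.   4.]
c1 [494. 299.   4.]
nose [603.  76.  51.]
tin [629. 134.  30.]
knob [524. 191.  69.] [1.2 1.2]
ball [477.  34.  28.] [1.1 1.1]
nose [602.  75.  46.] [1.8 1.8]
```

Run:
```python
from h import *
import pickle;st=pickle.load(open("pics/w1.pkl","rb"))
for nm,uv,z in(("knob",(276,242),87),("knob",(276,228),51),("ball",(465,190),42)):
    print(nm,atz("wrist",uv,z,st).round(0))
print(proj("wrist",(520,188,87),st),proj("wrist",(520,188,51),st))
im=cv2.imread("pics/w1.png")[190:290,220:340];cv2.imwrite("pics/w1c.png",cv2.resize(im,None,fx=6,fy=6,interpolation=2))
```

```text
knob [522. 191.  87.]
knob [518. 193.  51.]
ball [481.  41.  42.]
(np.float64(281.2775081071308), np.float64(242.34811717995396)) (np.float64(281.2605209552318), np.float64(222.9435877397422))
```

View pics/w1c.png

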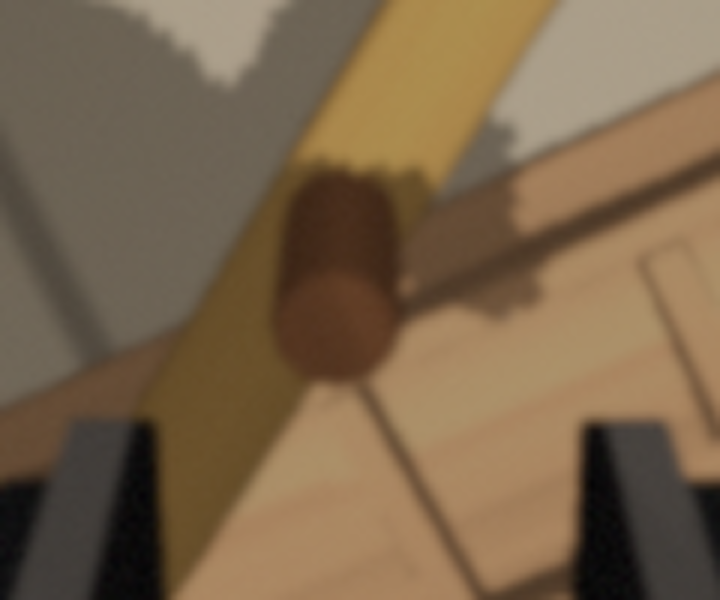

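>>> drive_tool([
  [[0,0,0,0,0.002,-0.018,0.034],[0,0,0,0,0,-0.018,0.034],[0,0,0,0,0,-0.018,0.034],[0,0,0,0,0,-0.018,0.026],[0,0,0,0,0,0,0.024]],
])

```text
t: 1.7
eef_pos: [517.6, 191.4, 128.7]
ee_rot: [0.978, -0.208, -0.002, 0.002]
ft_force: [-0.5, 0.8, -0.4]
finger_gap: 23.9
```

>>> drive_tool([
  [[0,0,0,0.009,0.008,0,0.024],[0,0,0,0.009,0.008,0,0.024],[0,0,0,0.007,0.01,0,0.024],[0,0,0,0.007,0.01,0,0.024],[0,0,0,0.005,0.012,0,0.024]],
])

```text
t: 2.2
eef_pos: [556.6, 240.9, 132.3]
ee_rot: [0.978, -0.208, 0.0, -0.0]
ft_force: [-0.3, -1.7, 0.4]
finger_gap: 24.1
```

>>> drive_tool([
  [[0,0,0,0.005,0.012,0,0.024],[0,0,0,0.002,0.013,0,0.024],[0,0,0,0.002,0.013,0,0.024],[0,0,0,-0.001,0.012,0,0.024],[0,0,0,-0.001,0.012,0,0.024]],
])

```text
t: 2.7
eef_pos: [562.7, 303.3, 131.7]
ee_rot: [0.978, -0.208, -0.0, 0.0]
ft_force: [1.2, -0.2, -0.8]
finger_gap: 24.1
```

Run:
```python
from h import *
im,st=shot("wrist","w2");print({k:np.round(st[k],3) for k in("t","eef_pos","joint_pos","ft_force","finger_gap")})
```

```text
{'t': np.float64(2.7), 'eef_pos': array([562.711, 303.277, 131.738]), 'joint_pos': array([ 0.807,  0.189, -0.069, -0.   , -1.313,  0.345]), 'ft_force': array([ 1.209, -0.184, -0.765]), 'finger_gap': np.float64(24.137)}
```

View pics/w2.png

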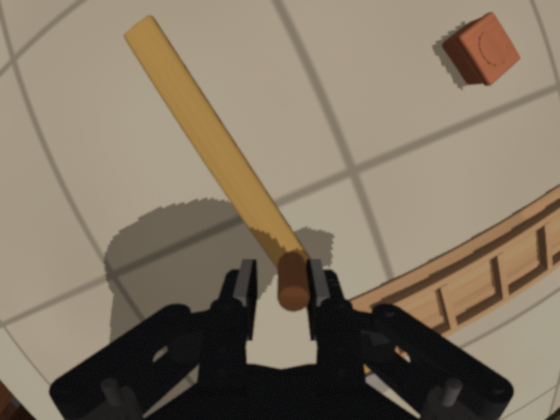

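The bar now points past +x at about 97°, roughly 1.65 rad. Lift, turn the jaws to the caddy's x, and look at the tins.

>>> drive_tool([
  [[0,0,0,0,0,0.04,0.03],[0,0,-8.5,0,0,0.04,0.06],[0,0,-8.5,0.01,-0.03,0.02,0.06],[0,0,-8.5,0.01,-0.04,0,0.06],[0,0,-8.5,0.01,-0.04,0,0.06]],
])

```text
t: 3.25
eef_pos: [593.1, 191.9, 233.2]
ee_rot: [0.874, -0.487, 0.0, -0.001]
ft_force: [0.3, -0.1, -0.8]
finger_gap: 59.9
```

>>> drive_tool([
  [[0,0,-8.5,0.01,-0.03,0,0.06],[0,0,-8.5,0.01,-0.03,0,0.06],[0,0,-8.5,0.01,-0.03,0,0.06],[0,0,-3.8,0,0,0,0.06],[0,0,0,0,0,0,0.06]],
])

```text
t: 3.75
eef_pos: [623.1, 101.6, 231.9]
ee_rot: [0.723, -0.691, -0.0, -0.0]
ft_force: [0.5, 0.1, -0.0]
finger_gap: 59.9
```

Run:
```python
from h import *
im,st=shot("wrist","w3");print({k:np.round(st[k],3) for k in("t","eef_pos","ee_rot","joint_pos","ft_force","finger_gap")})
shot("top","t3")
```

```text
{'t': np.float64(3.75), 'eef_pos': array([623.063, 101.585, 231.909]), 'ee_rot': array([ 0.723, -0.691, -0.   , -0.   ]), 'joint_pos': array([ 0.478,  0.126,  0.045, -0.   , -1.49 , -0.433]), 'ft_force': array([ 0.483,  0.129, -0.018]), 'finger_gap': np.float64(59.904)}
```

View pics/w3.png

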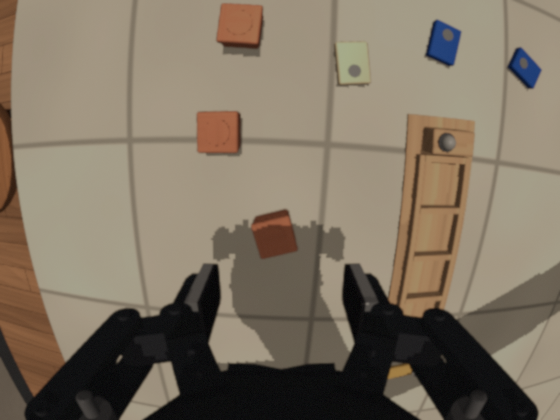

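View pics/t3.png

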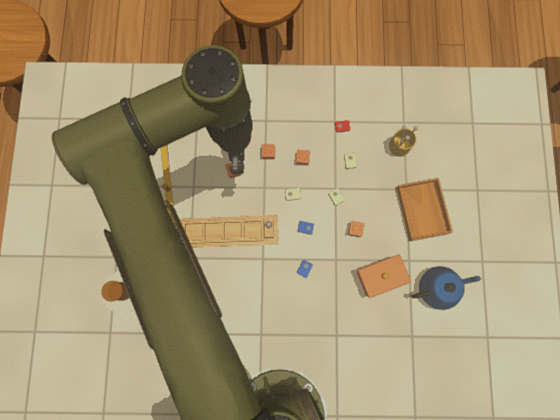

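Run:
```python
import cv2,numpy as np
im=cv2.imread("pics/w3.png")
a=cv2.resize(im[195:275,235:315],(400,400),interpolation=2);b=cv2.resize(im[95:175,180:260],(400,400),interpolation=2)
c=cv2.resize(im[0:60,200:280],(400,300),interpolation=2);d=cv2.resize(im[25:105,315:395],(400,400),interpolation=2)
a=cv2.convertScaleAbs(a,alpha=1.6)
o=np.zeros((600,800,3),np.uint8);o[:400,:400]=a;o[:400,400:]=b;cv2.imwrite("pics/w3c.png",o[:400])
```

```text
(no output)
```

View pics/w3c.png

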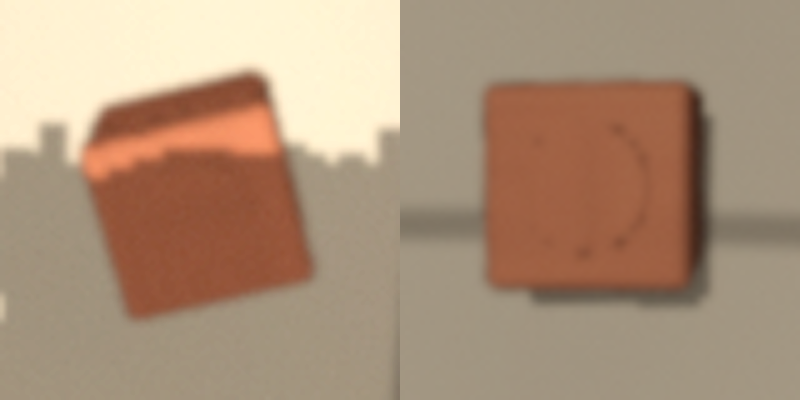

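```bash
cat >> h.py <<'E'
def quad(cs,z,st,n="wrist"):
    X=np.array([atz(n,c,z,st)[:2] for c in cs]);c=X.mean(0)
    e=[X[(i+1)%4]-X[i] for i in range(4)]
    ang=[np.degrees(np.arctan2(v[1],v[0])) for v in e]
    return c.round(1),[round(float(np.linalg.norm(v)),1) for v in e],[round(float((a+45)%90-45),1) for a in ang]
E
python3 - <<'E'
from h import *
import pickle;st=pickle.load(open("pics/w3.pkl","rb"))
A=[(235+u/5,195+v/5) for u,v in((83,152),(270,105),(313,275),(130,318))]
B=[(180+u/5,95+v/5) for u,v in((87,85),(290,85),(290,290),(87,288))]
for z in(26,30,34): print(quad(A,z,st),quad(B,z,st))
print(tri([ray("wrist",np.mean(A,0),st),ray("top",(232.8,168.0))]),tri([ray("wrist",np.mean(B,0),st),ray("top",(267.7,149.8))]))
# caddy: ball, corners of strip -> C3 (408,115) C4 (474,121)
for nm,uv,z in(("c3",(408,115),4),("c4",(474,121),4),("ball",(447,143),42)):print(nm,atz("wrist",uv,z,st).round(1))
E
```

```text
(array([628.2, 135.6]), [34.9, 34.3, 35.4, 34.2], [17.5, 16.5, 17.2, 15.8]) (array([680.9,  41.8]), [35.2, 35.1, 35.8, 35.3], [0.3, 1.5, 0.6, 0.4])
(array([628.2, 133.9]), [34.4, 33.8, 34.9, 33.7], [17.5, 16.5, 17.2, 15.8]) (array([680.1,  41.6]), [34.7, 34.6, 35.3, 34.8], [0.3, 1.5, 0.6, 0.4])
(array([628.1, 132.3]), [33.9, 33.3, 34.3, 33.2], [17.5, 16.5, 17.2, 15.8]) (array([679.3,  41.3]), [34.2, 34.1, 34.8, 34.3], [0.3, 1.5, 0.6, 0.4])
(array([628.04266337, 132.86248094,  31.36160822]), [np.float64(0.13722611484105246), np.float64(0.13722611484120803)]) (array([678.55809665,  40.54339445,  36.01442703]), [np.float64(0.624706963735808), np.float64(0.6247069637358236)])
c3 [507.4  15.6   4. ]
c4 [431.   11.1   4. ]
ball [482.5  35.9  42. ]
```

Tin A is at (628,134), yaw 17°, with top height ≈ 31, which matches. Now pick it.

>>> drive_tool([
  [[0,0,7,0.0025,0.016,-0.02,0.06],[0,0,7,0.0025,0.0165,-0.02,0.06],[0,0,0,0,0,-0.03,0.06],[0,0,0,0,0,-0.03,0.06],[0,0,0,0,0,-0.03,0.06]],
])

```text
t: 4.35
eef_pos: [627.6, 135.9, 100.9]
ee_rot: [0.803, -0.595, 0.0, -0.0]
ft_force: [-1.0, 0.5, -0.4]
finger_gap: 59.8
```

>>> drive_tool([
  [[0,0,0,0,0,-0.02,0.06],[0,0,0,0,0,0,0.05],[0,0,0,0,0,0,0.02],[0,0,0,0,0,0,0.02],[0,0,0,0,0,0,0.02]],
])

```text
t: 4.85
eef_pos: [628.6, 135.1, 83.6]
ee_rot: [0.803, -0.597, 0.001, -0.001]
ft_force: [-0.5, -0.1, -1.1]
finger_gap: 34.4
```

>>> drive_tool([
  [[0,0,0,0,0,0,0.02],[0,0,0,0,0,0.02,0.02],[0,0,0,0,0,0.04,0.02],[0,0,0,0,0,0.04,0.02],[0,0,0,0,0,0,0.02]],
])

```text
t: 5.35
eef_pos: [630.5, 135.1, 190.5]
ee_rot: [0.802, -0.597, 0.004, -0.005]
ft_force: [0.5, 0.4, 1.0]
finger_gap: 34.7
```

Run:
```python
from h import *
im,st=shot("wrist","w4");print({k:np.round(st[k],3) for k in("t","eef_pos","ee_rot","joint_pos","ft_force","finger_gap")},env.grasp_offset)
```

```text
{'t': np.float64(5.35), 'eef_pos': array([630.535, 135.072, 190.457]), 'ee_rot': array([ 0.802, -0.597,  0.004, -0.005]), 'joint_pos': array([ 0.522,  0.165,  0.011,  0.003, -1.405, -0.231]), 'ft_force': array([0.536, 0.431, 1.009]), 'finger_gap': np.float64(34.685)} 53.900000000000006
```

View pics/w4.png

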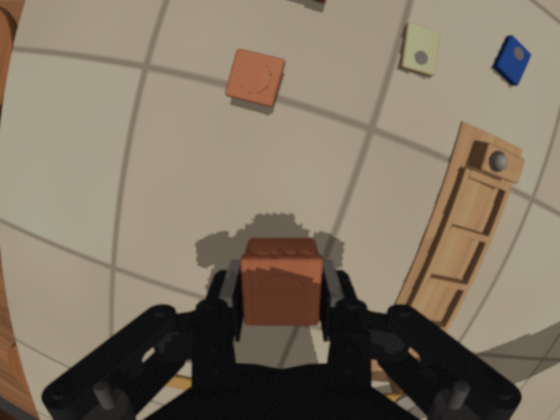

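Gripped: gap 34.7, tin between the pads. Carry it to hover over well 3 and look at the caddy.

>>> drive_tool([
  [[0,0,-5,-0.034,0.019,0,0.02],[0,0,-5,-0.034,0.02,0,0.02],[0,0,-4,-0.034,0.02,0,0.02],[0,0,0,-0.034,0.02,0,0.02],[0,0,0,-0.034,0.02,0,0.02]],
])

```text
t: 5.9
eef_pos: [456.3, 233.9, 181.0]
ee_rot: [0.723, -0.69, -0.0, 0.0]
ft_force: [0.4, 1.0, -0.4]
finger_gap: 35.0
```

>>> drive_tool([
  [[0,0,0,0,0,-0.02,0.02],[0,0,0,0,0,0,0.02],[0,0,0,0,0,0,0.02],[0,0,0,0,0,0,0.02],[0,0,0,0,0,0,0.02]],
])

```text
t: 6.4
eef_pos: [458.6, 233.3, 162.4]
ee_rot: [0.723, -0.691, 0.0, -0.0]
ft_force: [-0.8, 0.1, -0.3]
finger_gap: 34.9
```

Run:
```python
from h import *
im,st=shot("wrist","w5");print({k:np.round(st[k],3) for k in("t","eef_pos","ee_rot","joint_pos","ft_force","finger_gap")},env.grasp_offset)
cv2.imwrite("pics/w5c.png",cv2.resize(im[20:340,150:510,::-1],(675,600),interpolation=2))
```

```text
{'t': np.float64(6.4), 'eef_pos': array([458.633, 233.327, 162.356]), 'ee_rot': array([ 0.723, -0.691,  0.   , -0.   ]), 'joint_pos': array([ 0.863, -0.162, -0.366,  0.   , -1.366, -0.817]), 'ft_force': array([-0.779,  0.127, -0.309]), 'finger_gap': np.float64(34.884)} 53.900000000000006
```

View pics/w5.png

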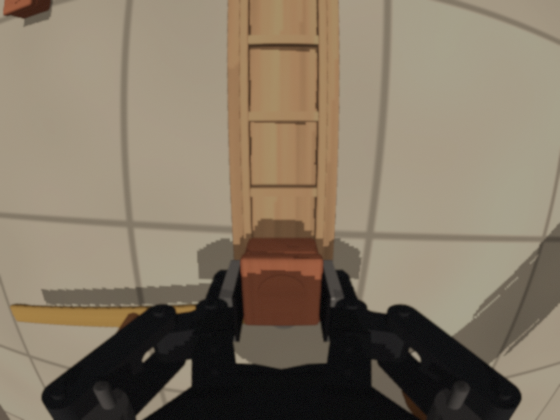

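View pics/w5c.png

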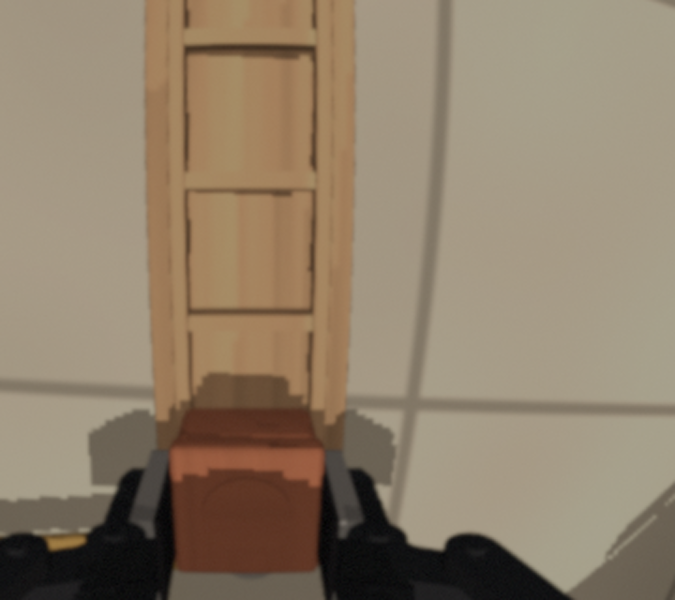

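Run:
```python
from h import *
import pickle;st=pickle.load(open("pics/w5.pkl","rb"))
g=lambda u,v:(150+u/1.875,20+v/1.875)
for nm,l,r in(("y=-52",(185,39),(316,39)),("y=0",(186,181),(315,180)),("y=52",(188,321),(312,320))):
    a,b=atz("wrist",g(*l),16,st),atz("wrist",g(*r),16,st);print(nm,a[:2].round(1),b[:2].round(1),((a+b)/2)[:2].round(1),np.linalg.norm(a-b).round(1))
T=[g(172,447),g(324,447),g(320,571),g(175,572)]
print(quad(T,st['eef_pos'][2]-52,st))
```

```text
y=-52 [486.5 107.2] [441. 105.] [463.7 106.1] 45.5
y=0 [483.9 158.4] [438.8 155.9] [461.4 157.2] 45.2
y=52 [481.8 209.2] [436.5 206.8] [459.2 208. ] 45.4
(array([459.2, 230.9]), [33.8, 34.6, 36.0, 34.9], [2.6, 4.3, 3.1, 0.7])
```

Caddy centre (461.4,157.1), yaw 2.5°, well width measured at 45.4, consistent. Lower tin A into well 3.

>>> drive_tool([
  [[0,0,0,-0.001,0.003,-0.015,0.02],[0,0,0,0,0,-0.02,0.02],[0,0,0,0,0,-0.02,0.02],[0,0,0,0,0,-0.015,0.02],[0,0,0,0,0,-0.003,0.02]],
])

```text
t: 6.95
eef_pos: [456.5, 236.2, 87.8]
ee_rot: [0.724, -0.69, 0.0, 0.001]
ft_force: [-7.4, -2.3, 9.8]
finger_gap: 34.5
```

>>> drive_tool([
  [[0,0,0,0,0,0,0.02],[0,0,0,0,0,0,0.042],[0,0,0,0,0,0,0.055],[0,0,0,0,0,0,0.055],[0,0,0,0,0,0.02,0.055]],
])

```text
t: 7.45
eef_pos: [455.8, 235.7, 106.3]
ee_rot: [0.723, -0.69, -0.0, 0.003]
ft_force: [0.3, 0.1, -0.6]
finger_gap: 54.5
```

>>> drive_tool([
  [[0,0,0,0.02,0,0.045,0.06],[0,0,0,0.03,-0.03,0.02,0.06],[0,0,0,0.036,-0.034,0,0.06],[0,0,0,0.036,-0.034,0,0.06],[0,0,0,0.03,-0.034,0,0.06]],
])

```text
t: 7.95
eef_pos: [610.5, 103.2, 174.0]
ee_rot: [0.724, -0.69, 0.0, -0.0]
ft_force: [0.1, 0.8, 0.7]
finger_gap: 59.6
```

Run:
```python
from h import *
im,st=shot("wrist","w6");print({k:np.round(st[k],3) for k in("t","eef_pos","ee_rot","ft_force","finger_gap")})
```

```text
{'t': np.float64(7.95), 'eef_pos': array([610.476, 103.218, 174.023]), 'ee_rot': array([ 0.724, -0.69 ,  0.   , -0.   ]), 'ft_force': array([0.054, 0.791, 0.681]), 'finger_gap': np.float64(59.645)}
```

View pics/w6.png

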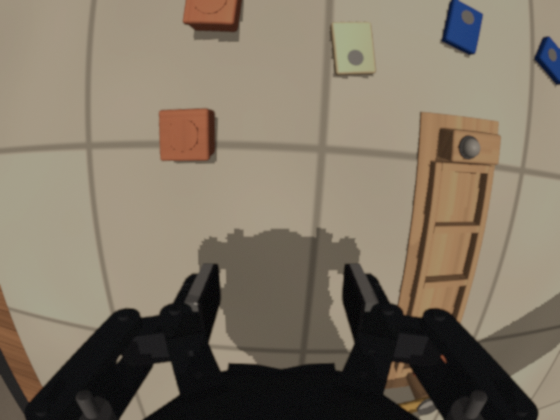

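Run:
```python
from h import *
import pickle;st=pickle.load(open("pics/w6.pkl","rb"))
print(quad([(160,110),(209,110),(209,160),(161,161)],30,st))
im,_=shot("top","t6");shot("side","s6")
a=cv2.resize(im[130:260,150:290,::-1],None,fx=4,fy=4,interpolation=2)
b=cv2.resize(cv2.imread("pics/s6.png")[200:360,200:340],None,fx=3.25,fy=3.25,interpolation=2)
o=np.zeros((520,1016,3),np.uint8);o[:520,:560]=a;o[:520,560:1015]=b;cv2.imwrite("pics/c6.png",cv2.resize(o,(800,409)))
```

```text
(array([679.6,  41.4]), [34.6, 33.6, 34.7, 35.4], [-0.8, 0.8, 2.0, 0.6])
```

View pics/c6.png

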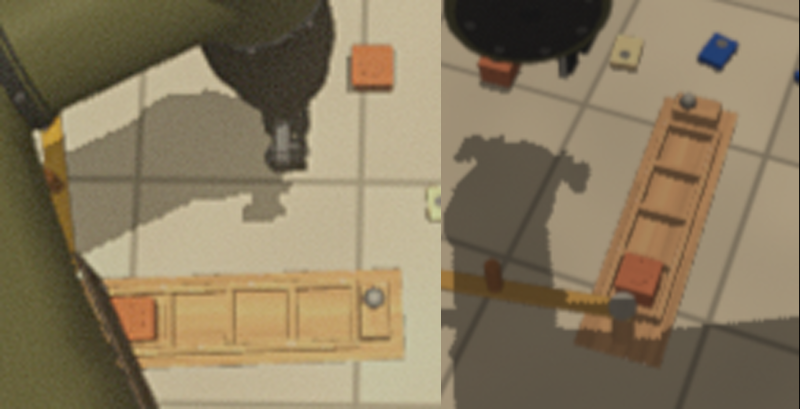

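Tin A sits in well 3. Next is tin B at (680,41.5).

>>> drive_tool([
  [[0,0,-2,0.03,-0.025,0,0.06],[0,0,0,0.03,-0.025,0,0.06],[0,0,0,0.0095,-0.0117,-0.02,0.06],[0,0,0,0,0,-0.03,0.06],[0,0,0,0,0,-0.03,0.06]],
])

```text
t: 8.6
eef_pos: [678.6, 43.4, 93.2]
ee_rot: [0.711, -0.703, 0.0, -0.0]
ft_force: [0.1, 0.3, -0.3]
finger_gap: 60.0
```

>>> drive_tool([
  [[0,0,0,0,0,-0.01,0.06],[0,0,0,0,0,0,0.06],[0,0,0,0,0,0,0.02],[0,0,0,0,0,0,0.02],[0,0,0,0,0,0,0.02]],
])

```text
t: 9.1
eef_pos: [679.6, 43.5, 86.8]
ee_rot: [0.712, -0.703, 0.001, -0.002]
ft_force: [-1.3, 2.0, 4.9]
finger_gap: 34.5
```

>>> drive_tool([
  [[0,0,0,0,0,0,0.02],[0,0,0,0,0,0.03,0.02],[0,0,0,0,0,0.04,0.02],[0,0,0,0,0,0.01,0.02],[0,0,0,0,0,0,0.02]],
])

```text
t: 9.6
eef_pos: [679.6, 43.2, 167.5]
ee_rot: [0.711, -0.703, 0.001, -0.002]
ft_force: [0.5, 0.2, -0.9]
finger_gap: 34.8
```

>>> drive_tool([
  [[0,0,1.8,-0.036,0.023,0,0.02],[0,0,0,-0.038,0.024,0,0.02],[0,0,0,-0.038,0.024,0,0.02],[0,0,0,-0.038,0.024,0,0.02],[0,0,0,-0.038,0.024,0,0.02]],
])

```text
t: 10.1
eef_pos: [488.4, 162.2, 162.0]
ee_rot: [0.722, -0.692, -0.001, 0.001]
ft_force: [0.8, 1.3, 0.4]
finger_gap: 34.3
```

>>> drive_tool([
  [[0,0,0,-0.031,0.021,0,0.02],[0,0,0,0,0,-0.02,0.02],[0,0,0,0,0,0,0.02],[0,0,0,0,0,0,0.02],[0,0,0,0,0,0,0.02]],
])

```text
t: 10.6
eef_pos: [460.0, 182.5, 144.1]
ee_rot: [0.722, -0.692, 0.0, 0.0]
ft_force: [-0.4, 0.3, -0.1]
finger_gap: 34.1
```

Run:
```python
from h import *
im,st=shot("wrist","w7");print({k:np.round(st[k],3) for k in("t","eef_pos","ee_rot","ft_force","finger_gap")})
cv2.imwrite("pics/w7c.png",cv2.resize(im[20:340,150:510,::-1],(675,600),interpolation=2))
```

```text
{'t': np.float64(10.6), 'eef_pos': array([459.984, 182.532, 144.061]), 'ee_rot': array([ 0.722, -0.692,  0.   ,  0.   ]), 'ft_force': array([-0.371,  0.34 , -0.11 ]), 'finger_gap': np.float64(34.127)}
```

View pics/w7c.png

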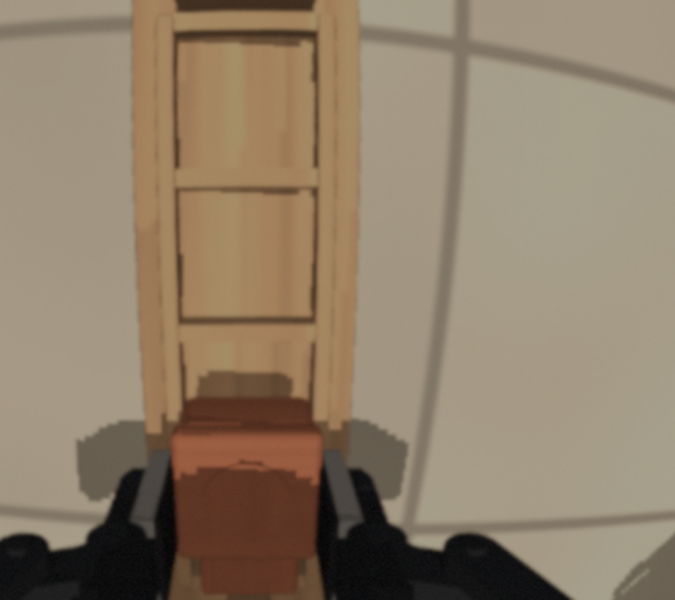

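>>> drive_tool([
  [[0,0,0,0,0.001,-0.02,0.02],[0,0,0,0,0,-0.02,0.02],[0,0,0,0,0,-0.012,0.02],[0,0,0,0,0,0,0.02],[0,0,0,0,0,0,0.02]],
])

```text
t: 11.15
eef_pos: [459.9, 183.8, 92.2]
ee_rot: [0.722, -0.692, 0.0, -0.0]
ft_force: [0.1, -0.1, -0.1]
finger_gap: 34.7
```

>>> drive_tool([
  [[0,0,0,0,0,0,0.042],[0,0,0,0,0,0,0.055],[0,0,0,0,0,0,0.055],[0,0,0,0,0,0.03,0.055],[0,0,0,0,0,0.045,0.055]],
])

```text
t: 11.65
eef_pos: [458.2, 183.1, 165.1]
ee_rot: [0.722, -0.692, -0.001, 0.003]
ft_force: [1.0, 1.3, -0.2]
finger_gap: 55.1
```

>>> drive_tool([
  [[0,0,0,0.036,-0.032,0.01,0.06],[0,0,0,0.036,-0.034,0,0.06],[0,0,0,0.036,-0.034,0,0.06],[0,0,0,0.036,-0.034,0,0.06],[0,0,0,0.036,-0.034,0,0.06]],
])

```text
t: 12.15
eef_pos: [640.8, 14.4, 177.0]
ee_rot: [0.722, -0.691, 0.0, -0.0]
ft_force: [0.0, 0.7, 1.1]
finger_gap: 60.0
```

Run:
```python
from h import *
im,st=shot("wrist","w8");print({k:np.round(st[k],3) for k in("t","eef_pos","ee_rot","ft_force","finger_gap")})
im,_=shot("side","s8");cv2.imwrite("pics/c8.png",cv2.resize(im[180:345,190:340,::-1],None,fx=3.5,fy=3.5,interpolation=2))
```

```text
{'t': np.float64(12.15), 'eef_pos': array([640.828,  14.358, 177.02 ]), 'ee_rot': array([ 0.722, -0.691,  0.   , -0.   ]), 'ft_force': array([0.018, 0.709, 1.109]), 'finger_gap': np.float64(60.029)}
```

View pics/w8.png

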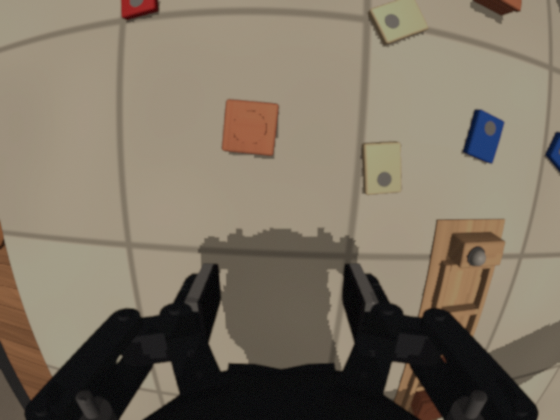

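View pics/c8.png

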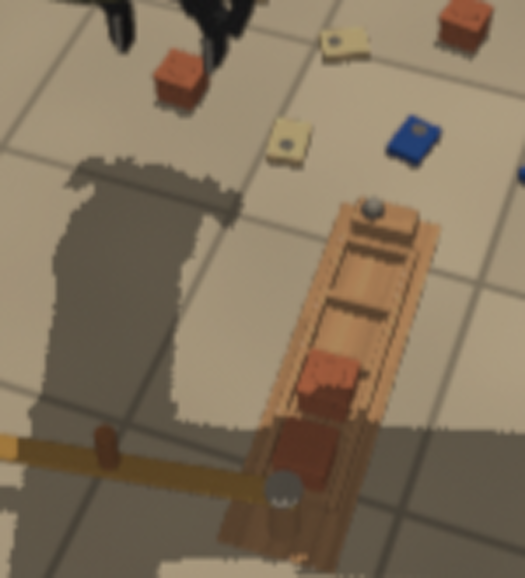

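Run:
```python
from h import *
import pickle;st=pickle.load(open("pics/w8.pkl","rb"))
im=cv2.imread("pics/w8.png")
o=np.hstack([cv2.resize(im[85:165,210:290],(400,400),interpolation=2),cv2.resize(im[130:210,343:423],(400,400),interpolation=2)]);cv2.imwrite("pics/w8c.png",o)
print(quad([(228,99),(278,103),(273,156),(222,151)],30,st))
print(quad([(364,143),(400,143),(402,190),(366,192)],11,st))
```

```text
(array([665.3, -53.5]), [33.1, 35.7, 34.6, 35.3], [-3.3, -3.0, -3.9, -5.4])
(array([566. , -28.4]), [28.6, 36.9, 29.7, 37.6], [5.0, 9.8, 6.4, 8.1])
```

View pics/w8c.png

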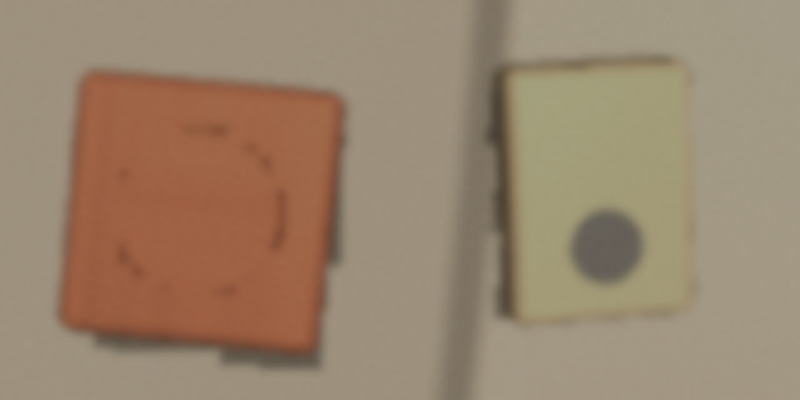

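>>> drive_tool([
  [[0,0,-6,0.01,-0.03,0,0.06],[0,0,0,0.01,-0.03,0,0.06],[0,0,0,0.005,-0.009,-0.02,0.06],[0,0,0,0,0,-0.035,0.06],[0,0,0,0,0,-0.03,0.06]],
])

```text
t: 12.75
eef_pos: [664.3, -53.2, 90.7]
ee_rot: [-0.685, 0.729, 0.0, 0.0]
ft_force: [-0.3, 0.7, -0.0]
finger_gap: 60.0
```

>>> drive_tool([
  [[0,0,0,0,0,-0.008,0.06],[0,0,0,0,0,0,0.06],[0,0,0,0,0,0,0.02],[0,0,0,0,0,0,0.02],[0,0,0,0,0,0,0.02]],
])

```text
t: 13.25
eef_pos: [665.8, -52.8, 86.9]
ee_rot: [-0.685, 0.728, -0.001, 0.002]
ft_force: [-0.6, 0.8, 4.6]
finger_gap: 34.3
```

>>> drive_tool([
  [[0,0,0,0,0,0,0.02],[0,0,0,0,0,0.03,0.02],[0,0,0,0,0,0.04,0.02],[0,0,0,0,0,0.01,0.02],[0,0,0,0,0,0,0.02]],
])

```text
t: 13.75
eef_pos: [665.6, -52.9, 167.4]
ee_rot: [-0.685, 0.728, -0.002, 0.002]
ft_force: [-0.2, 0.3, -0.5]
finger_gap: 34.8
```

>>> drive_tool([
  [[0,0,6,-0.034,0.03,0,0.02],[0,0,0,-0.034,0.031,0,0.02],[0,0,0,-0.034,0.031,0,0.02],[0,0,0,-0.034,0.031,0,0.02],[0,0,0,-0.034,0.031,0,0.02]],
])

```text
t: 14.25
eef_pos: [492.4, 101.6, 162.1]
ee_rot: [0.722, -0.692, -0.001, 0.001]
ft_force: [0.5, 0.4, -0.0]
finger_gap: 34.4
```

>>> drive_tool([
  [[0,0,0,-0.033,0.03,0,0.02],[0,0,0,0,0,-0.02,0.02],[0,0,0,0,0,0,0.02],[0,0,0,0,0,0,0.02],[0,0,0,0,0,0,0.02]],
])

```text
t: 14.75
eef_pos: [462.0, 130.4, 144.0]
ee_rot: [0.722, -0.692, 0.0, 0.0]
ft_force: [0.8, 0.4, -1.4]
finger_gap: 34.6
```

Run:
```python
from h import *
im,st=shot("wrist","w9");print({k:np.round(st[k],3) for k in("t","eef_pos","ee_rot","ft_force","finger_gap")})
cv2.imwrite("pics/w9c.png",cv2.resize(im[20:340,150:510,::-1],(675,600),interpolation=2))
```

```text
{'t': np.float64(14.75), 'eef_pos': array([461.986, 130.367, 144.044]), 'ee_rot': array([ 0.722, -0.692,  0.   ,  0.   ]), 'ft_force': array([ 0.756,  0.372, -1.438]), 'finger_gap': np.float64(34.574)}
```

View pics/w9c.png

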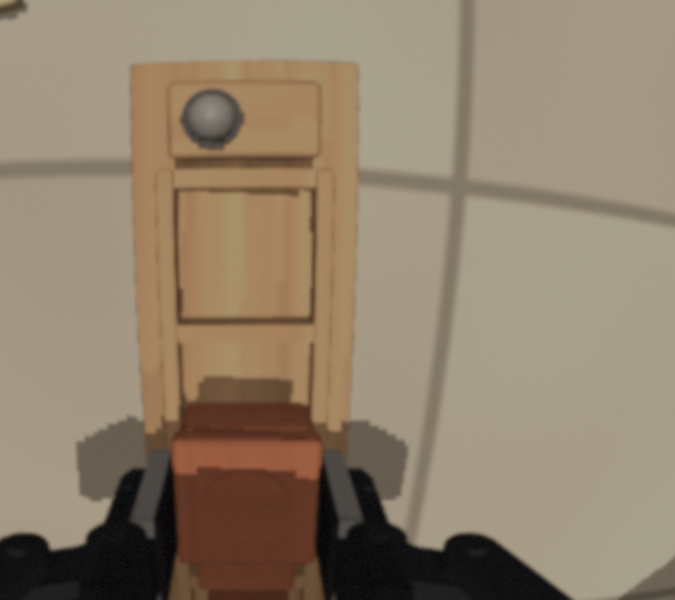

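Centred over well 1. Lower, release, then head for the last tin at about (469,-196).

>>> drive_tool([
  [[0,0,0,0,0.001,-0.02,0.02],[0,0,0,0,0,-0.02,0.02],[0,0,0,0,0,-0.012,0.02],[0,0,0,0,0,0,0.02],[0,0,0,0,0,0,0.02]],
])

```text
t: 15.3
eef_pos: [461.9, 131.7, 92.2]
ee_rot: [0.722, -0.692, 0.0, 0.0]
ft_force: [0.1, -0.2, 0.1]
finger_gap: 34.7
```

>>> drive_tool([
  [[0,0,0,0,0,0,0.042],[0,0,0,0,0,0,0.055],[0,0,0,0,0,0,0.055],[0,0,0,0,0,0.03,0.055],[0,0,0,0,0,0.045,0.055]],
])

```text
t: 15.8
eef_pos: [460.1, 131.2, 165.1]
ee_rot: [0.722, -0.692, -0.001, 0.003]
ft_force: [0.5, 0.5, 0.5]
finger_gap: 55.1
```

>>> drive_tool([
  [[0,0,0,0.003,-0.045,0.02,0.06],[0,0,0,0.003,-0.045,0,0.06],[0,0,0,0.003,-0.045,0,0.06],[0,0,0,0.003,-0.045,0,0.06],[0,0,0,0.003,-0.045,0,0.06]],
])

```text
t: 16.3
eef_pos: [476.3, -94.7, 187.4]
ee_rot: [0.723, -0.691, 0.0, -0.0]
ft_force: [1.1, 1.2, 0.2]
finger_gap: 59.8
```

>>> drive_tool([
  [[0,0,0,0,-0.04,0,0.06],[0,0,0,0,-0.02,0,0.06],[0,0,0,0,0,0,0.06],[0,0,0,0,0,0,0.06],[0,0,0,0,0,0,0.06]],
])

```text
t: 16.8
eef_pos: [476.6, -152.4, 186.9]
ee_rot: [0.723, -0.691, 0.0, -0.0]
ft_force: [0.2, -0.1, 0.9]
finger_gap: 60.1
```

Run:
```python
from h import *
im,st=shot("wrist","w10");print({k:np.round(st[k],3) for k in("t","eef_pos","ee_rot","ft_force","finger_gap","joint_pos")})
im,_=shot("top","t10")
```

```text
{'t': np.float64(16.8), 'eef_pos': array([ 476.587, -152.354,  186.927]), 'ee_rot': array([ 0.723, -0.691,  0.   , -0.   ]), 'ft_force': array([ 0.22 , -0.061,  0.853]), 'finger_gap': np.float64(60.12), 'joint_pos': array([ 0.094, -0.214, -0.366, -0.   , -1.419, -0.05 ])}
```

View pics/w10.png

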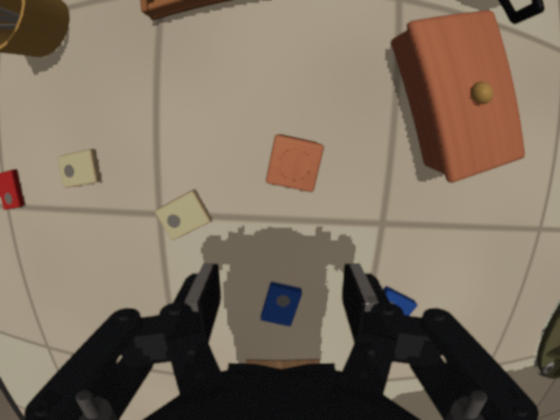

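View pics/t10.png

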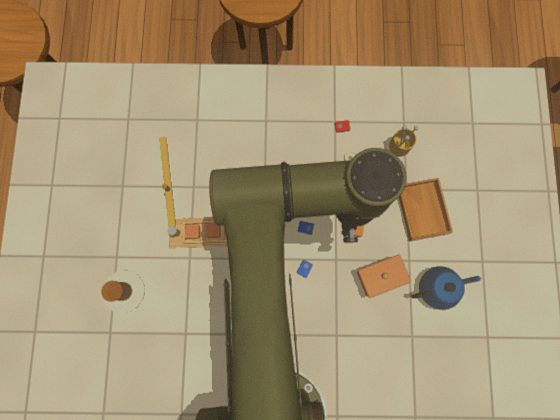

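Run:
```python
from h import *
import pickle;st=pickle.load(open("pics/w10.pkl","rb"))
im=cv2.imread("pics/w10.png")
o=np.hstack([cv2.resize(im[122:202,255:335],(400,400),interpolation=2),cv2.resize(im[145:245,55:155+0],(400,400),interpolation=2)]);cv2.imwrite("pics/w10c.png",o)
print(quad([(276.5,135.5),(323,147),(314,191),(267,181)],30,st))
print("T3",quad([(58,157),(93,149),(98,180),(64,187)],11,st))
print("T2",quad([(156,213),(193,191),(210,214),(173,238)],11,st))
```

```text
(array([ 469.4, -195.1]), [33.4, 32.4, 34.5, 33.1], [-11.0, -7.5, -9.7, -9.4])
T3 (array([ 657.9, -185.5]), [41.2, 27.2, 40.5, 28.1], [8.3, 6.3, 9.6, 7.8])
T2 (array([ 558.2, -147.5]), [38.9, 23.1, 40.4, 25.7], [30.8, 36.2, 34.6, 32.5])
```

View pics/w10c.png

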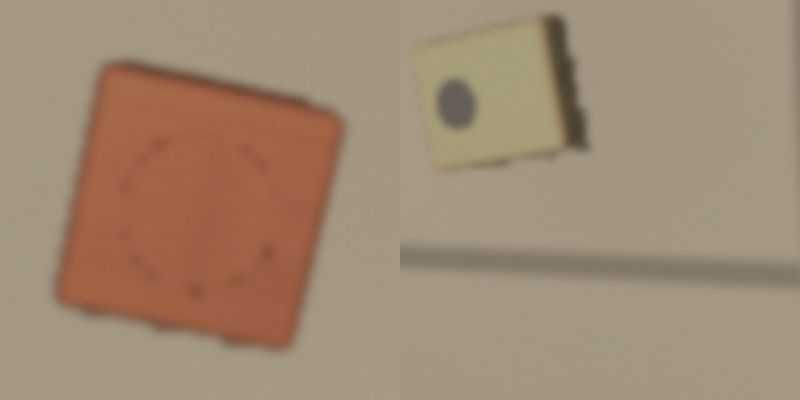

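>>> drive_tool([
  [[0,0,-6,-0.004,-0.022,-0.01,0.06],[0,0,-6,-0.003,-0.021,-0.02,0.06],[0,0,0,0,0,-0.03,0.06],[0,0,0,0,0,-0.03,0.06],[0,0,0,0,0,-0.012,0.06]],
])

```text
t: 17.4
eef_pos: [468.1, -195.2, 81.8]
ee_rot: [-0.646, 0.763, 0.002, -0.001]
ft_force: [-0.8, -0.2, -0.8]
finger_gap: 60.2
```

>>> drive_tool([
  [[0,0,0,0,0,0,0.06],[0,0,0,0,0,0,0.02],[0,0,0,0,0,0,0.02],[0,0,0,0,0,0,0.02],[0,0,0,0,0,0,0.02]],
])

```text
t: 17.9
eef_pos: [470.8, -196.1, 87.2]
ee_rot: [-0.646, 0.763, -0.001, 0.001]
ft_force: [-0.1, 1.3, 6.4]
finger_gap: 34.3
```

>>> drive_tool([
  [[0,0,0,0,0,0,0.02],[0,0,0,0,0,0.03,0.02],[0,0,0,0,0,0.04,0.02],[0,0,0,0,0,0.01,0.02],[0,0,0,0,0,0,0.02]],
])

```text
t: 18.4
eef_pos: [470.5, -196.1, 167.5]
ee_rot: [-0.646, 0.763, -0.002, 0.002]
ft_force: [0.2, -0.6, -0.7]
finger_gap: 34.7
```

>>> drive_tool([
  [[0,0,6,-0.001,0.045,0,0.02],[0,0,6,-0.001,0.046,0,0.02],[0,0,0,-0.001,0.046,0,0.02],[0,0,0,-0.001,0.046,0,0.02],[0,0,0,-0.001,0.046,0,0.02]],
])

```text
t: 18.9
eef_pos: [463.4, 34.6, 163.3]
ee_rot: [0.722, -0.692, -0.001, 0.001]
ft_force: [1.1, 0.1, -0.1]
finger_gap: 34.2
```

>>> drive_tool([
  [[0,0,0,-0.001,0.046,0,0.02],[0,0,0,0,0,-0.02,0.02],[0,0,0,0,0,0,0.02],[0,0,0,0,0,0,0.02],[0,0,0,0,0,0,0.02]],
])

```text
t: 19.4
eef_pos: [463.7, 78.1, 145.2]
ee_rot: [0.722, -0.692, 0.0, 0.0]
ft_force: [0.5, 0.1, -1.2]
finger_gap: 34.8
```

Run:
```python
from h import *
im,st=shot("wrist","w11");print({k:np.round(st[k],3) for k in("t","eef_pos","ee_rot","ft_force","finger_gap")})
cv2.imwrite("pics/w11c.png",cv2.resize(im[20:340,150:510,::-1],(675,600),interpolation=2))
```

```text
{'t': np.float64(19.4), 'eef_pos': array([463.662,  78.148, 145.161]), 'ee_rot': array([ 0.722, -0.692,  0.   ,  0.   ]), 'ft_force': array([ 0.464,  0.09 , -1.24 ]), 'finger_gap': np.float64(34.815)}
```

View pics/w11c.png

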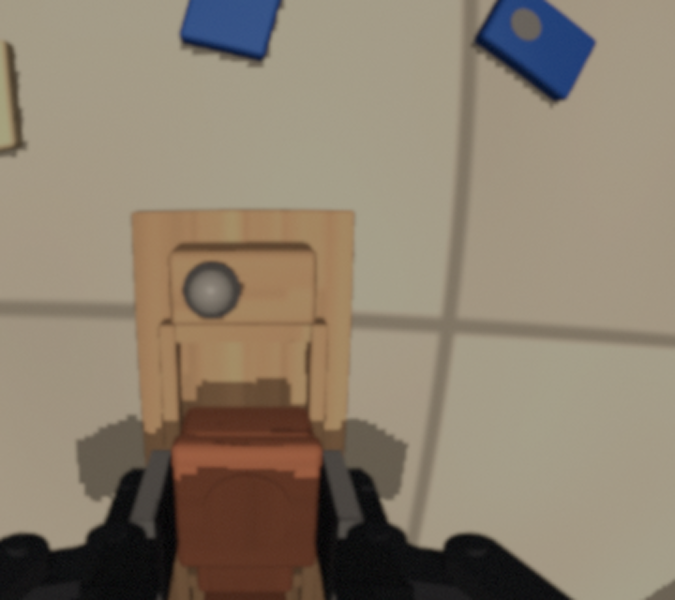

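>>> drive_tool([
  [[0,0,0,0.001,0.001,-0.02,0.02],[0,0,0,0,0,-0.02,0.02],[0,0,0,0,0,-0.013,0.02],[0,0,0,0,0,0,0.02],[0,0,0,0,0,0,0.02]],
])

```text
t: 19.95
eef_pos: [464.7, 79.6, 92.3]
ee_rot: [0.722, -0.692, 0.0, -0.0]
ft_force: [0.0, -1.5, -0.4]
finger_gap: 34.7
```

>>> drive_tool([
  [[0,0,0,0,0,0,0.042],[0,0,0,0,0,0,0.055],[0,0,0,0,0,0,0.055],[0,0,0,0,0,0.03,0.055],[0,0,0,0,0,0.045,0.055]],
])

```text
t: 20.45
eef_pos: [463.1, 79.4, 165.1]
ee_rot: [0.722, -0.692, -0.001, 0.003]
ft_force: [1.8, 0.5, -0.6]
finger_gap: 55.1
```

>>> drive_tool([
  [[0,0,0,0.04,0.0,0.03,0.05],[0,0,0,0.04,0.02,0.02,0.05],[0,0,0,0.02,0.02,0.02,0.05],[0,0,0,0,0,0,0.05],[0,0,0,0,0,0,0.05]],
])

```text
t: 20.95
eef_pos: [564.6, 120.2, 236.4]
ee_rot: [0.722, -0.691, -0.0, 0.0]
ft_force: [-0.7, -0.3, -1.0]
finger_gap: 50.1
```

Run:
```python
from h import *
im,st=shot("wrist","w12");print({k:np.round(st[k],3) for k in("t","eef_pos","ee_rot","ft_force","finger_gap","joint_pos")})
im,_=shot("top","t12");s,_=shot("side","s12")
a=cv2.resize(im[130:260,150:290,::-1],(560,520),interpolation=2);b=cv2.resize(s[200:360,200:340,::-1],(455,520),interpolation=2)
cv2.imwrite("pics/c12.png",cv2.resize(np.hstack([a,b]),(800,410)))
```

```text
{'t': np.float64(20.95), 'eef_pos': array([564.587, 120.237, 236.435]), 'ee_rot': array([ 0.722, -0.691, -0.   ,  0.   ]), 'ft_force': array([-0.701, -0.262, -0.96 ]), 'finger_gap': np.float64(50.088), 'joint_pos': array([ 0.557, -0.017, -0.095, -0.   , -1.493, -0.513])}
```

View pics/w12.png

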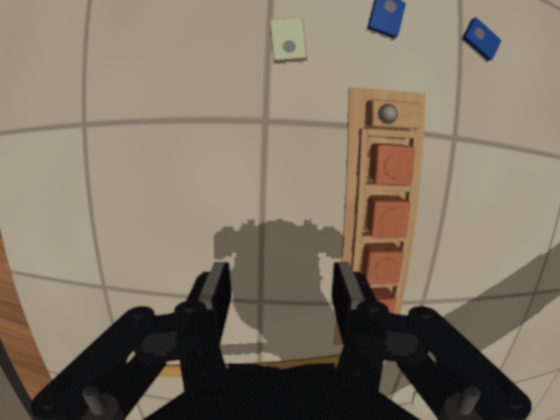

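View pics/c12.png

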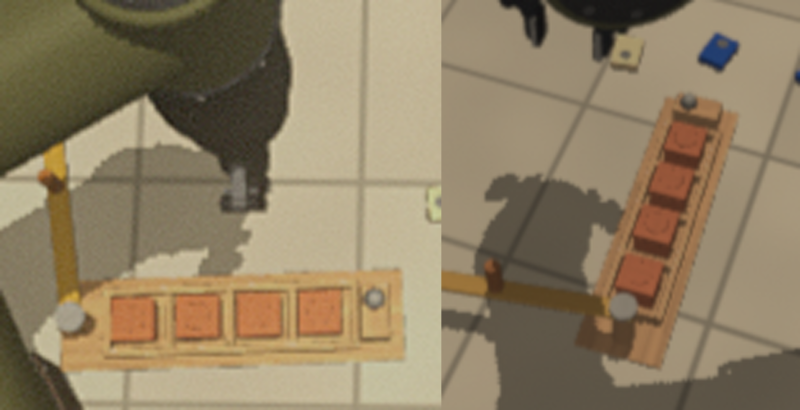

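Run:
```python
from h import *
ti=np.load("pics/t12.npy");si=np.load("pics/s12.npy")
from pprint import pprint
# centers of top faces, crop coords
k=1015/800
T=lambda u,v:(150+u*k/4,130+v*k/4)
S=lambda u,v:(200+(u*k-560)/3.25,200+v*k/3.25)
for n,t,s in(("w3",(134,319),(642,277)),("w2",(198,317),(660,226)),("w1",(259,316),(673,181)),("w0",(321,312),(688,139))):
    X,e=tri([ray("top",T(*t)),ray("side",S(*s))]);print(n,X.round(1),np.round(e,1))
```

```text
w3 [456.2 233.8  22.6] [0.8 0.8]
w2 [458.  180.1  25.4] [1. 1.]
w1 [460.8 129.4  26.3] [0.6 0.6]
w0 [463.7  77.8  27. ] [0.4 0.4]
```

All four tins are seated: centres within ~3 mm of the wells and top heights equal. Next, locate the knob to shut the bar.

Run:
```python
from h import *
k=1015/800
T=lambda u,v:(150+u*k/4,130+v*k/4)
S=lambda u,v:(200+(u*k-560)/3.25,200+v*k/3.25)
X,e=tri([ray("top",T(48,179)),ray("side",S(493,265))]);print(X.round(1),np.round(e,1))
p,_=tri([ray("top",T(70,317)),ray("side",S(623,306))]);print(p.round(1))
piv=np.array([461.4-5.5,157.1+125]);print(piv)
kn=atz("top",T(48,179),87)[:2];d=kn-piv;print(kn,np.linalg.norm(d),np.degrees(np.arctan2(d[0],-d[1])))
```

```text
[563.5 297.1  80.3] [1.2 1.2]
[455.1 280.3  49.8]
[455.9 282.1]
[560.60117445 294.93512297] 105.48495775270214 96.98891319177389
```

>>> drive_tool([
  [[0,0,8.5,0,0.02,-0.008,0.034],[0,0,8.5,0,0.02,-0.008,0.034],[0,0,8.5,0,0.02,-0.008,0.034],[0,0,8.5,0,0.02,-0.008,0.034],[0,0,8.5,0,0.02,-0.008,0.034]],
])

```text
t: 21.6
eef_pos: [563.8, 220.1, 196.4]
ee_rot: [0.925, -0.38, -0.0, 0.0]
ft_force: [0.9, -0.1, -0.0]
finger_gap: 34.0
```

>>> drive_tool([
  [[0,0,8.5,0,0.02,0,0.034],[0,0,8.5,0,0.02,0,0.034],[0,0,8.5,0,0.02,0,0.034],[0,0,8.5,0,0.017,0,0.034],[0,0,0,0,0,0,0.034]],
])

```text
t: 22.1
eef_pos: [563.7, 298.0, 196.3]
ee_rot: [0.996, -0.094, -0.0, 0.0]
ft_force: [-0.0, -0.2, -0.6]
finger_gap: 34.5
```

Run:
```python
from h import *
im,st=shot("wrist","w13");print({k:np.round(st[k],3) for k in("t","eef_pos","ee_rot","ft_force","finger_gap","joint_pos")})
print(proj("wrist",(565,296.4,87),st))
```

```text
{'t': np.float64(22.1), 'eef_pos': array([563.654, 297.977, 196.272]), 'ee_rot': array([ 0.996, -0.094, -0.   ,  0.   ]), 'ft_force': array([-0.047, -0.151, -0.582]), 'finger_gap': np.float64(34.526), 'joint_pos': array([ 0.8  ,  0.153,  0.01 , -0.   , -1.429,  0.584])}
(np.float64(282.59389619845143), np.float64(245.0446881233761))
```

View pics/w13.png

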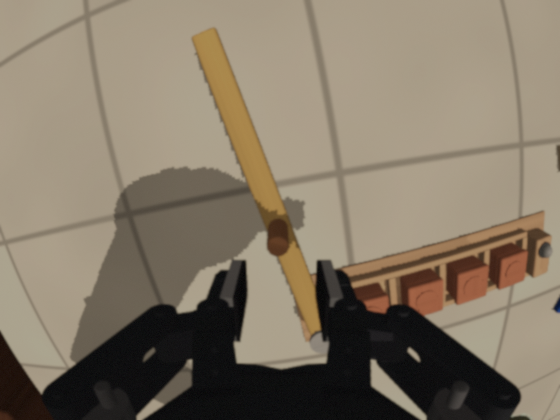

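Run:
```python
import numpy as np
p=np.array([455.9,282.1]);a=np.radians(np.linspace(97.5,10,16));k=np.c_[p[0]+110*np.sin(a),p[1]-110*np.cos(a)]
print(k[0],k[-1]);print(np.diff(k,axis=0).round(1).tolist())
```

```text
[564.95893475 296.45788114] [475.00129954 173.77114717]
[[0.9, -11.2], [-0.2, -11.2], [-1.4, -11.1], [-2.5, -10.9], [-3.6, -10.6], [-4.7, -10.2], [-5.7, -9.7], [-6.6, -9.0], [-7.5, -8.3], [-8.3, -7.5], [-9.0, -6.6], [-9.7, -5.7], [-10.2, -4.7], [-10.6, -3.6], [-10.9, -2.5]]
```

>>> drive_tool([
  [[0,0,0,0.0005,0,-0.02,0.034],[0,0,0,0,0,-0.02,0.034],[0,0,0,0,0,-0.015,0.034],[0,0,0,0,0,-0.01,0.03],[0,0,0,0,0,0,0.024]],
])

```text
t: 22.65
eef_pos: [564.4, 296.1, 130.2]
ee_rot: [0.995, -0.096, -0.001, 0.001]
ft_force: [0.1, -0.4, 0.1]
finger_gap: 24.0
```

>>> drive_tool([
  [[0,0,-5,0.0005,-0.0112,0,0.024],[0,0,-5,-0.0002,-0.0112,0,0.024],[0,0,-5,-0.0014,-0.0111,0,0.024],[0,0,-5,-0.0025,-0.0109,0,0.024],[0,0,-5,-0.0036,-0.0106,0,0.024]],
])

```text
t: 23.15
eef_pos: [558.3, 241.8, 133.2]
ee_rot: [0.95, -0.311, 0.001, -0.001]
ft_force: [0.8, 0.6, -0.9]
finger_gap: 23.8
```

>>> drive_tool([
  [[0,0,-5,-0.0047,-0.0102,0,0.024],[0,0,-5,-0.0057,-0.0097,0,0.024],[0,0,-5,-0.0066,-0.009,0,0.024],[0,0,-5,-0.0075,-0.0083,0,0.024],[0,0,-5,-0.0083,-0.0075,0,0.024]],
])

```text
t: 23.65
eef_pos: [525.5, 197.0, 133.4]
ee_rot: [0.861, -0.509, 0.001, -0.001]
ft_force: [0.9, -0.2, 0.5]
finger_gap: 24.3
```

>>> drive_tool([
  [[0,0,-5,-0.009,-0.0066,0,0.024],[0,0,-5,-0.0097,-0.0057,0,0.024],[0,0,-5,-0.0102,-0.0047,0,0.024],[0,0,-5,-0.0106,-0.0036,0,0.024],[0,0,-5,-0.0109,-0.0025,0,0.024]],
])

```text
t: 24.15
eef_pos: [474.9, 173.9, 133.4]
ee_rot: [0.73, -0.684, 0.001, -0.001]
ft_force: [1.0, -0.3, 0.4]
finger_gap: 24.0
```

Run:
```python
from h import *
im,st=shot("wrist","w14");print({k:np.round(st[k],3) for k in("t","eef_pos","ee_rot","ft_force","finger_gap","joint_pos")})
```

```text
{'t': np.float64(24.15), 'eef_pos': array([474.864, 173.936, 133.448]), 'ee_rot': array([ 0.73 , -0.684,  0.001, -0.001]), 'ft_force': array([ 1.014, -0.318,  0.391]), 'finger_gap': np.float64(23.983), 'joint_pos': array([ 7.510e-01, -1.710e-01, -4.290e-01,  1.000e-03, -1.311e+00,
       -6.850e-01])}
```

View pics/w14.png

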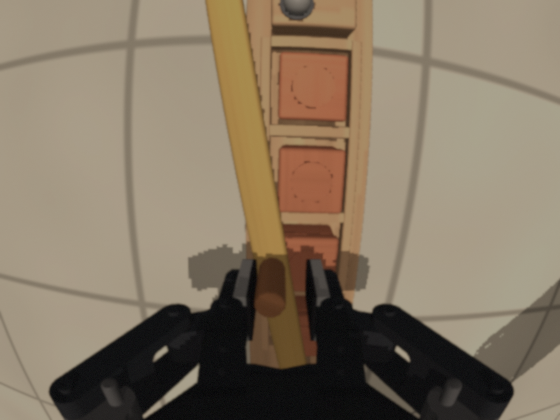

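>>> drive_tool([
  [[0,0,0,-0.004,-0.001,0,0.024],[0,0,0,-0.004,0,0,0.024],[0,0,0,-0.004,0,0,0.024],[0,0,0,-0.003,0,0,0.024],[0,0,0,-0.002,0,0,0.024]],
])

```text
t: 24.7
eef_pos: [458.4, 172.6, 132.4]
ee_rot: [0.732, -0.682, 0.001, -0.0]
ft_force: [4.1, -3.8, 0.7]
finger_gap: 24.0
```

>>> drive_tool([
  [[0,0,0,-0.001,0,0,0.024],[0,0,0,-0.001,0,0,0.024],[0,0,0,-0.001,0,0,0.024],[0,0,0,0,0,0,0.024],[0,0,0,0,0,0,0.024]],
])

```text
t: 25.2
eef_pos: [454.8, 173.3, 131.8]
ee_rot: [0.731, -0.682, 0.0, -0.0]
ft_force: [5.9, -1.1, -2.3]
finger_gap: 23.7
```

Run:
```python
from h import *
im,st=shot("wrist","w15");print({k:np.round(st[k],3) for k in("t","eef_pos","ee_rot","ft_force","finger_gap")})
cv2.imwrite("pics/w15c.png",cv2.resize(im[0:340,150:410,::-1],None,fx=1.75,fy=1.75,interpolation=2))
```

```text
{'t': np.float64(25.2), 'eef_pos': array([454.83 , 173.258, 131.798]), 'ee_rot': array([ 0.731, -0.682,  0.   , -0.   ]), 'ft_force': array([ 5.86 , -1.09 , -2.298]), 'finger_gap': np.float64(23.715)}
```

View pics/w15c.png

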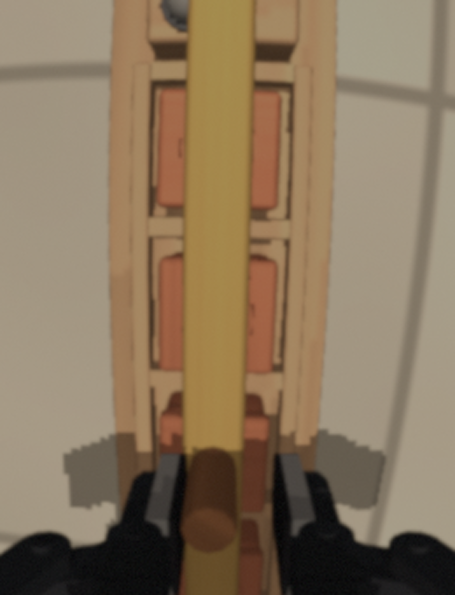

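>>> drive_tool([
  [[0,0,0,-0.001,0,0,0.024],[0,0,0,-0.001,0,0,0.024],[0,0,0,-0.001,0,0,0.024],[0,0,0,0,0,0,0.024],[0,0,0,0,0,0,0.024]],
])

```text
t: 25.75
eef_pos: [454.0, 173.3, 132.0]
ee_rot: [0.731, -0.682, 0.002, -0.003]
ft_force: [22.3, -1.0, -11.8]
finger_gap: 24.0
```

>>> drive_tool([
  [[0,0,0,-0.001,0,0,0.024],[0,0,0,-0.001,0,0,0.024],[0,0,0,0,0,0,0.024],[0,0,0,0,0,0,0.024],[0,0,0,0,0,0,0.024]],
])

```text
t: 26.25
eef_pos: [453.5, 173.3, 132.1]
ee_rot: [0.731, -0.682, 0.003, -0.004]
ft_force: [32.3, -2.1, -17.3]
finger_gap: 23.9
```

The force rose to 32 N with hardly any motion, so the bar is against its stop. Back off, lift and verify.

>>> drive_tool([
  [[0,0,0,0.004,0,0,0.024],[0,0,0,0.004,0,0,0.03],[0,0,0,0.001,0,0,0.034],[0,0,0,0,0,0.03,0.034],[0,0,0,0,0,0.04,0.034]],
])

```text
t: 26.75
eef_pos: [457.3, 172.7, 200.4]
ee_rot: [0.731, -0.682, -0.001, 0.003]
ft_force: [0.9, 0.7, 0.4]
finger_gap: 34.4
```

>>> drive_tool([
  [[0,0,0,0.01,-0.04,0.02,0.05],[0,0,0,0.01,-0.04,0.02,0.05],[0,0,0,0.02,-0.04,0,0.05],[0,0,0,0.02,-0.04,0,0.05],[0,0,0,0.02,-0.03,0,0.05]],
])

```text
t: 27.25
eef_pos: [538.7, -18.7, 242.3]
ee_rot: [0.731, -0.682, -0.0, -0.0]
ft_force: [0.4, 0.5, 0.9]
finger_gap: 49.7
```

Run:
```python
from h import *
im,st=shot("wrist","w16");print({k:np.round(st[k],3) for k in("t","eef_pos","ee_rot","ft_force","finger_gap")})
im,_=shot("top","t16");s,_=shot("side","s16")
a=cv2.resize(im[130:260,150:290,::-1],(560,520),interpolation=2);b=cv2.resize(s[200:360,200:340,::-1],(455,520),interpolation=2)
cv2.imwrite("pics/c16.png",cv2.resize(np.hstack([a,b]),(800,410)))
```

```text
{'t': np.float64(27.25), 'eef_pos': array([538.743, -18.653, 242.255]), 'ee_rot': array([ 0.731, -0.682, -0.   , -0.   ]), 'ft_force': array([0.421, 0.505, 0.917]), 'finger_gap': np.float64(49.681)}
```

View pics/w16.png

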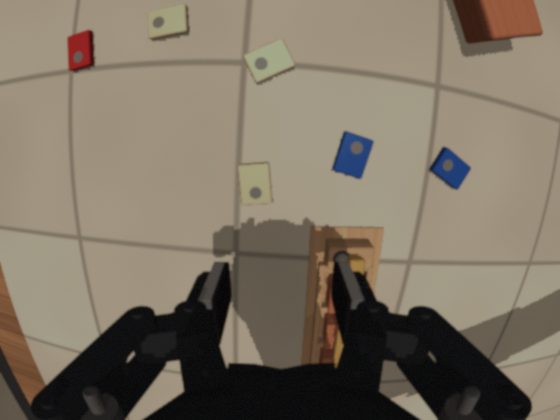

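View pics/c16.png

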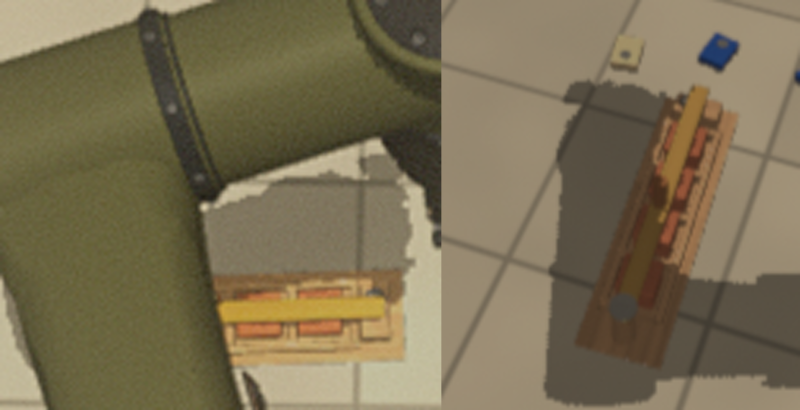

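Bar shut with the nose over the ball edge; I'll re-check later in a clear view. Tile 1 is at (255,183), tile 2 at (269,60), tile 3 at (168,21). Measure tile 1 again.

Run:
```python
from h import *
im=cv2.imread("pics/w16.png")
o=np.hstack([cv2.resize(im[155:215,225:285],(400,400),interpolation=2),cv2.resize(im[30:90,240:300],(400,400),interpolation=2)]);cv2.imwrite("pics/w16c.png",o)
```

```text
(no output)
```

View pics/w16c.png

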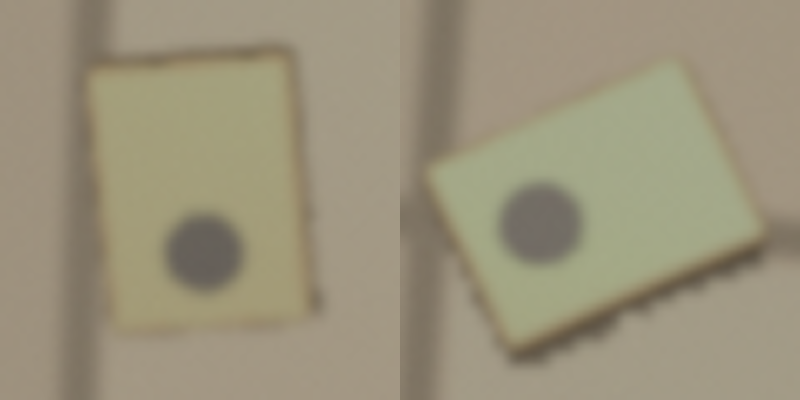

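Run:
```python
from h import *
import pickle;st=pickle.load(open("pics/w16.pkl","rb"))
k=60/400
print(quad([(225+u*k,155+v*k) for u,v in((90,65),(291,50),(312,318),(115,330))],11,st))
print(quad([(240+u*k,30+v*k) for u,v in((28,165),(280,58),(365,232),(112,350))],11,st))
X=[np.mean([(225+u*k,155+v*k) for u,v in((90,65),(291,50),(312,318),(115,330))],0)]
print(tri([ray("wrist",X[0],st),ray("top",(293.1,193.2))]))
```

```text
(array([564.8, -27.9]), [28.5, 39.2, 28.7, 39.0], [7.8, 7.9, 7.5, 7.5])
(array([ 558.9, -144.9]), [37.4, 27.5, 38.1, 28.9], [27.4, 28.8, 29.6, 27.3])
(array([564.17965745, -29.54010661,  16.05022425]), [np.float64(0.3013406008745132), np.float64(0.3013406008745931)])
```

>>> drive_tool([
  [[0,0,3.7,0.013,-0.005,-0.03,0.05],[0,0,0,0.0133,-0.0043,-0.04,0.05],[0,0,0,0,0,-0.04,0.05],[0,0,0,0,0,-0.03,0.05],[0,0,0,0,0,-0.015,0.05]],
])

```text
t: 27.9
eef_pos: [563.0, -25.3, 83.6]
ee_rot: [0.753, -0.658, -0.002, 0.002]
ft_force: [-0.9, -0.0, 0.0]
finger_gap: 50.0
```

>>> drive_tool([
  [[0,0,0,0,0,-0.008,0.05],[0,0,0,0,0,-0.003,0.05],[0,0,0,0,0,0,0.05],[0,0,0,0,0,0,0.05],[0,0,0,0,0,0,0.05]],
])

```text
t: 28.4
eef_pos: [565.5, -26.0, 77.2]
ee_rot: [0.753, -0.658, 0.001, -0.001]
ft_force: [-0.7, 0.1, -1.7]
finger_gap: 50.1
```

Run:
```python
from h import *
im,st=shot("wrist","w17");print({k:np.round(st[k],3) for k in("t","eef_pos","ee_rot","ft_force","finger_gap")})
```

```text
{'t': np.float64(28.4), 'eef_pos': array([565.481, -26.003,  77.19 ]), 'ee_rot': array([ 0.753, -0.658,  0.001, -0.001]), 'ft_force': array([-0.682,  0.094, -1.665]), 'finger_gap': np.float64(50.057)}
```

View pics/w17.png

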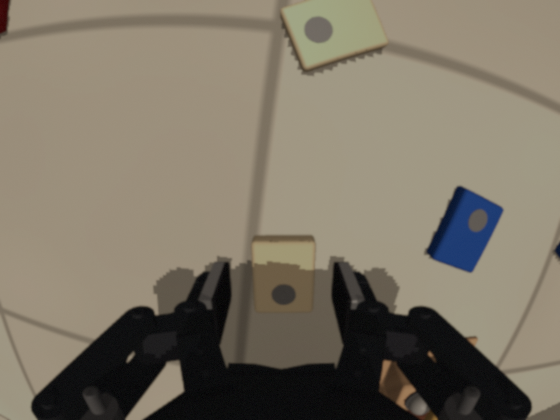

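>>> drive_tool([
  [[0,0,0,0,-0.002,-0.002,0.05],[0,0,0,0,0,0,0.035],[0,0,0,0,0,0,0.015],[0,0,0,0,0,0,0.015],[0,0,0,0,0,0,0.015]],
])

```text
t: 28.95
eef_pos: [565.0, -28.2, 74.1]
ee_rot: [0.753, -0.658, 0.0, -0.0]
ft_force: [0.1, -0.5, 1.9]
finger_gap: 27.9
```

>>> drive_tool([
  [[0,0,0,0,0,0,0.015],[0,0,0,0,0,0.03,0.015],[0,0,0,0,0,0.03,0.015],[0,0,0,0,0,0.03,0.015],[0,0,0,0,0,0,0.015]],
])

```text
t: 29.45
eef_pos: [566.7, -28.1, 169.0]
ee_rot: [0.753, -0.658, 0.003, -0.003]
ft_force: [0.3, -1.1, 0.8]
finger_gap: 27.8
```

Run:
```python
from h import *
im,st=shot("wrist","w18");print({k:np.round(st[k],3) for k in("t","eef_pos","ee_rot","ft_force","finger_gap","joint_pos")})
```

```text
{'t': np.float64(29.45), 'eef_pos': array([566.733, -28.081, 168.953]), 'ee_rot': array([ 0.753, -0.658,  0.003, -0.003]), 'ft_force': array([ 0.274, -1.098,  0.777]), 'finger_gap': np.float64(27.767), 'joint_pos': array([ 0.305, -0.025, -0.228,  0.002, -1.361, -0.171])}
```

View pics/w18.png

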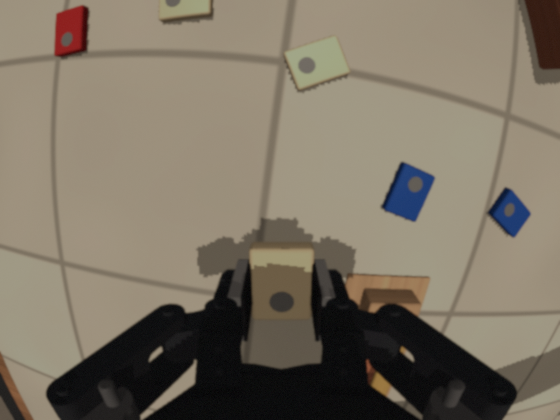

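Tile 1 held (gap 27.8). Carry it towards the tray.

>>> drive_tool([
  [[0,0,0.7,-0.005,-0.043,0,0.015],[0,0,0.7,-0.005,-0.043,0,0.015],[0,0,0.7,-0.005,-0.043,0,0.015],[0,0,0,-0.005,-0.043,0,0.015],[0,0,0,-0.005,-0.043,0,0.015]],
])

```text
t: 30.0
eef_pos: [538.9, -244.5, 162.3]
ee_rot: [0.765, -0.644, -0.001, 0.0]
ft_force: [1.4, 0.2, 0.5]
finger_gap: 28.3
```

>>> drive_tool([
  [[0,0,0,-0.005,-0.043,0,0.015],[0,0,0,-0.005,-0.03,0,0.015],[0,0,0,0,0,0,0.015],[0,0,0,0,0,0,0.015],[0,0,0,0,0,0,0.015]],
])

```text
t: 30.5
eef_pos: [529.8, -315.4, 162.9]
ee_rot: [0.765, -0.644, -0.001, 0.0]
ft_force: [-0.8, 0.5, -0.1]
finger_gap: 28.0
```

Run:
```python
from h import *
im,st=shot("wrist","w19");print({k:np.round(st[k],3) for k in("t","eef_pos","ee_rot","ft_force","finger_gap","joint_pos")})
```

```text
{'t': np.float64(30.5), 'eef_pos': array([ 529.802, -315.356,  162.91 ]), 'ee_rot': array([ 0.765, -0.644, -0.001,  0.   ]), 'ft_force': array([-0.799,  0.51 , -0.116]), 'finger_gap': np.float64(27.989), 'joint_pos': array([-0.213,  0.114, -0.095, -0.   , -1.364,  0.384])}
```

View pics/w19.png

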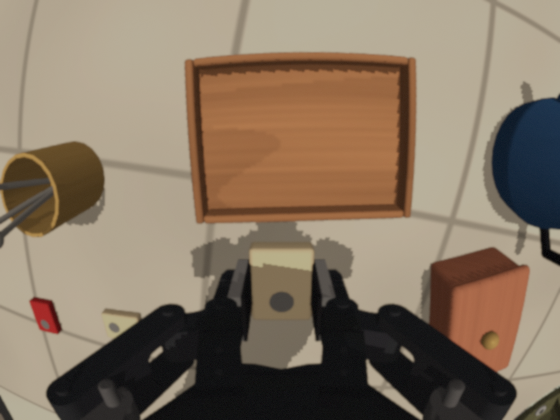

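Run:
```python
from h import *
import pickle;st=pickle.load(open("pics/w19.pkl","rb"))
c,l,a=quad([(186,61),(414,58),(410,216),(197,221)],26,st);print(c,l,a)
y=np.radians(np.mean(a));ex=np.array([np.cos(y),np.sin(y)]);ey=np.array([-ex[1],ex[0]])
for sx,sy in((32,25),(-32,25),(32,-25),(-32,-25)):print(sx,sy,(c+sx*ex+sy*ey).round(1))
```

```text
[ 526.3 -379.5] [147.8, 109.1, 149.1, 107.5] [11.7, 11.9, 11.2, 11.3]
32 25 [ 552.7 -348.6]
-32 25 [ 490.  -361.4]
32 -25 [ 562.6 -397.6]
-32 -25 [ 499.9 -410.4]
```

>>> drive_tool([
  [[0,0,1.5,-0.02,-0.023,0,0.015],[0,0,0,-0.02,-0.023,0,0.015],[0,0,0,0,0,-0.03,0.015],[0,0,0,0,0,-0.03,0.015],[0,0,0,0,0,-0.017,0.015]],
])

```text
t: 31.05
eef_pos: [489.2, -360.7, 84.1]
ee_rot: [0.774, -0.634, -0.001, -0.0]
ft_force: [-0.1, 1.0, -0.4]
finger_gap: 28.0
```

>>> drive_tool([
  [[0,0,0,0,0,0,0.015],[0,0,0,0,0,0,0.03],[0,0,0,0,0,0,0.04],[0,0,0,0,0,0,0.04],[0,0,0,0,0,0,0.04]],
])

```text
t: 31.55
eef_pos: [490.4, -362.2, 88.0]
ee_rot: [0.773, -0.634, 0.001, -0.0]
ft_force: [-0.3, -0.5, 0.4]
finger_gap: 40.1
```

>>> drive_tool([
  [[0,0,0,0,0,0.03,0.04],[0,0,0,0,0,0.04,0.04],[0,0,8,0.013,0.04,0.03,0.05],[0,0,8,0.013,0.045,0,0.05],[0,0,0,0.013,0.045,0,0.05]],
])

```text
t: 32.05
eef_pos: [529.1, -232.4, 188.0]
ee_rot: [0.855, -0.519, 0.002, -0.001]
ft_force: [1.5, -0.6, -0.8]
finger_gap: 50.2
```

Run:
```python
from h import *
im,st=shot("wrist","w20");print({k:np.round(st[k],3) for k in("t","eef_pos","ee_rot","ft_force","finger_gap","joint_pos")})
```

```text
{'t': np.float64(32.05), 'eef_pos': array([ 529.094, -232.406,  187.958]), 'ee_rot': array([ 0.855, -0.519,  0.002, -0.001]), 'ft_force': array([ 1.531, -0.629, -0.793]), 'finger_gap': np.float64(50.22), 'joint_pos': array([-0.067, -0.003, -0.17 ,  0.   , -1.4  ,  0.546])}
```

View pics/w20.png

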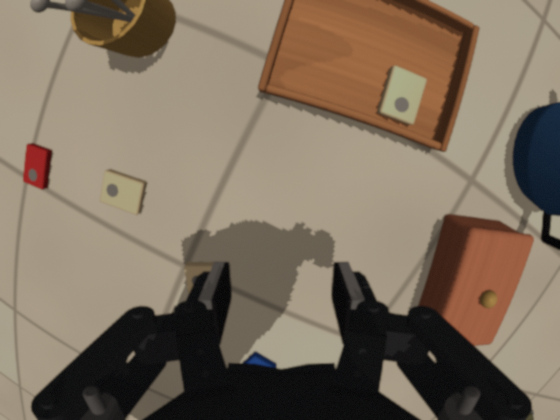

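>>> drive_tool([
  [[0,0,0,0.015,0.04,0,0.06],[0,0,0,0.0145,0.04,-0.01,0.06],[0,0,0,0,0.006,-0.03,0.06],[0,0,0,0,0,-0.03,0.06],[0,0,0,0,0,-0.015,0.06]],
])

```text
t: 32.6
eef_pos: [557.0, -146.8, 98.4]
ee_rot: [0.854, -0.52, -0.001, 0.001]
ft_force: [-0.1, 0.0, -0.0]
finger_gap: 59.8
```

Run:
```python
from h import *
im,st=shot("wrist","w21");print({k:np.round(st[k],3) for k in("t","eef_pos","ee_rot","ft_force","finger_gap","joint_pos")})
```

```text
{'t': np.float64(32.6), 'eef_pos': array([ 556.954, -146.818,   98.355]), 'ee_rot': array([ 0.854, -0.52 , -0.001,  0.001]), 'ft_force': array([-0.127,  0.027, -0.043]), 'finger_gap': np.float64(59.763), 'joint_pos': array([ 9.00e-02,  5.40e-02, -2.80e-01, -1.00e-03, -1.24e+00,  3.87e-01])}
```

View pics/w21.png

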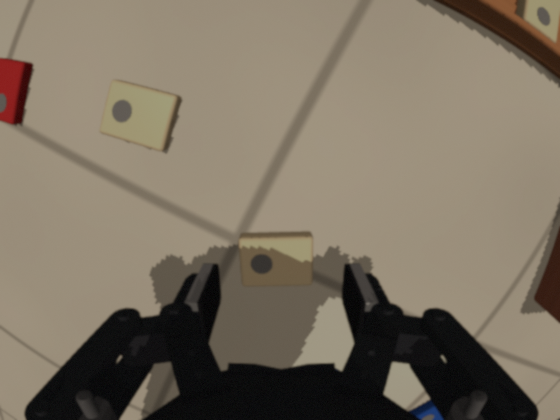

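Run:
```python
from h import *
import pickle;st=pickle.load(open("pics/w21.pkl","rb"))
print(quad([(240,236),(311,235),(313,285),(242,286)],11,st))
print(quad([(117,80),(179,97),(165,150),(101,133)],11,st))
```

```text
(array([ 560. , -146.5]), [37.1, 30.3, 39.7, 30.3], [28.2, 31.5, 28.3, 26.5])
(array([ 658.4, -185.5]), [36.5, 27.5, 38.9, 29.4], [7.7, 9.1, 10.3, 4.4])
```

>>> drive_tool([
  [[0,0,0,0.0025,0,-0.012,0.06],[0,0,0,0,0,-0.011,0.06],[0,0,0,0,0,0,0.05],[0,0,0,0,0,0,0.025],[0,0,0,0,0,0,0.025]],
])

```text
t: 33.15
eef_pos: [561.0, -147.6, 79.1]
ee_rot: [0.854, -0.52, 0.001, -0.0]
ft_force: [0.2, -0.7, 0.0]
finger_gap: 37.6
```

>>> drive_tool([
  [[0,0,0,0,0,0,0.025],[0,0,0,0,0,0,0.025],[0,0,0,0,0,0.03,0.025],[0,0,0,0,0,0.04,0.025],[0,0,0,0,0,0.02,0.025]],
])

```text
t: 33.65
eef_pos: [561.4, -147.7, 171.9]
ee_rot: [0.854, -0.52, 0.002, -0.001]
ft_force: [0.3, -0.0, 0.1]
finger_gap: 37.6
```

>>> drive_tool([
  [[0,0,-4,-0.002,-0.03,0,0.025],[0,0,-4,-0.002,-0.035,0,0.025],[0,0,-4,-0.002,-0.035,0,0.025],[0,0,-4,-0.002,-0.035,0,0.025],[0,0,0,-0.002,-0.035,0,0.025]],
])

```text
t: 34.15
eef_pos: [550.2, -318.7, 168.0]
ee_rot: [0.773, -0.635, 0.0, -0.0]
ft_force: [1.4, -0.1, -0.3]
finger_gap: 37.3
```

>>> drive_tool([
  [[0,0,0,-0.002,-0.035,0,0.025],[0,0,0,-0.002,-0.025,0,0.025],[0,0,0,-0.002,-0.023,0,0.025],[0,0,0,0,0,0,0.025],[0,0,0,0,0,0,0.025]],
])

```text
t: 34.65
eef_pos: [544.2, -400.6, 167.4]
ee_rot: [0.773, -0.634, -0.0, 0.0]
ft_force: [-0.4, 0.3, -0.5]
finger_gap: 37.4
```

Run:
```python
from h import *
im,st=shot("wrist","w22");print({k:np.round(st[k],3) for k in("t","eef_pos","ee_rot","ft_force","finger_gap","joint_pos")})
```

```text
{'t': np.float64(34.65), 'eef_pos': array([ 544.211, -400.643,  167.441]), 'ee_rot': array([ 0.773, -0.634, -0.   ,  0.   ]), 'ft_force': array([-0.36 ,  0.294, -0.474]), 'finger_gap': np.float64(37.352), 'joint_pos': array([-0.34 ,  0.264,  0.084, -0.   , -1.392,  0.536])}
```

View pics/w22.png

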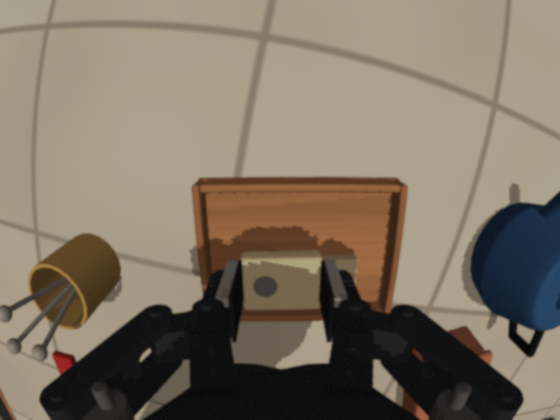

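>>> drive_tool([
  [[0,0,0,0,0,-0.03,0.025],[0,0,0,0,0,-0.03,0.025],[0,0,0,0,0,-0.02,0.025],[0,0,0,0,0,0,0.025],[0,0,0,0,0,0,0.025]],
])

```text
t: 35.2
eef_pos: [544.9, -399.9, 88.8]
ee_rot: [0.774, -0.634, 0.0, 0.0]
ft_force: [1.3, -1.0, 0.8]
finger_gap: 37.4
```

>>> drive_tool([
  [[0,0,0,0,0,0,0.04],[0,0,0,0,0,0,0.048],[0,0,0,0,0,0,0.048],[0,0,0,0,0,0.03,0.048],[0,0,0,0,0,0.04,0.048]],
])

```text
t: 35.7
eef_pos: [543.4, -399.9, 156.3]
ee_rot: [0.773, -0.634, -0.002, 0.001]
ft_force: [1.8, -0.5, 0.5]
finger_gap: 48.2
```

>>> drive_tool([
  [[0,0,0,0.022,0.043,0.03,0.06],[0,0,0,0.022,0.043,0,0.06],[0,0,0,0.022,0.043,0,0.06],[0,0,-2.5,0.022,0.043,0,0.06],[0,0,0,0.022,0.043,0,0.06]],
])

```text
t: 36.2
eef_pos: [652.5, -188.9, 185.2]
ee_rot: [0.759, -0.651, 0.0, -0.0]
ft_force: [1.2, -0.2, 1.2]
finger_gap: 60.1
```

Run:
```python
from h import *
im,st=shot("wrist","w23");print({k:np.round(st[k],3) for k in("t","eef_pos","ee_rot","ft_force","finger_gap","joint_pos")})
```

```text
{'t': np.float64(36.2), 'eef_pos': array([ 652.477, -188.905,  185.175]), 'ee_rot': array([ 0.759, -0.651,  0.   , -0.   ]), 'ft_force': array([ 1.247, -0.194,  1.177]), 'finger_gap': np.float64(60.067), 'joint_pos': array([ 0.012,  0.264,  0.118,  0.   , -1.423,  0.141])}
```

View pics/w23.png

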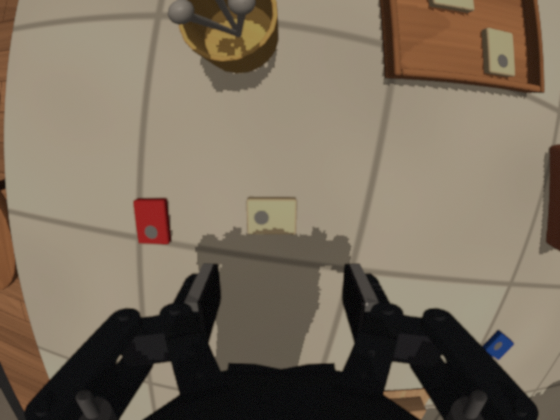

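Run:
```python
from h import *
import pickle;st=pickle.load(open("pics/w23.pkl","rb"))
print(quad([(247,197),(297,198),(297,234),(247,233)],11,st))
n=np.degrees(2*np.arctan2(st['ee_rot'][1],st['ee_rot'][0]));print((n-90)%180)
print(atz("wrist",(240,20),65,st))
cv2.imwrite("pics/w23c.png",cv2.resize(cv2.imread("pics/w23.png")[175:255,230:330],(800,640)))
```

```text
(array([ 660.3, -186. ]), [38.9, 30.0, 40.4, 30.1], [7.5, 9.6, 7.6, 6.8])
8.723743480100154
[ 697.21572158 -318.38530698   65.        ]
```

View pics/w23c.png

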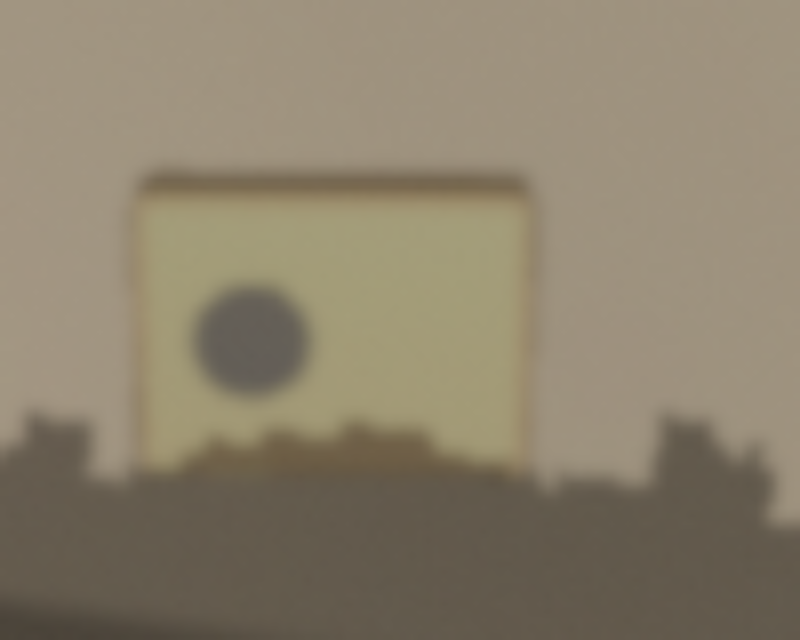

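>>> drive_tool([
  [[0,0,-1,0.007,0.003,-0.03,0.06],[0,0,0,0,0,-0.03,0.06],[0,0,0,0,0,-0.03,0.06],[0,0,0,0,0,-0.02,0.06],[0,0,0,0,0,0,0.06]],
])

```text
t: 36.75
eef_pos: [657.0, -187.4, 70.5]
ee_rot: [0.753, -0.658, -0.003, 0.002]
ft_force: [-0.2, -0.9, -0.7]
finger_gap: 60.0
```

>>> drive_tool([
  [[0,0,0,0,0,-0.003,0.06],[0,0,0,0,0,0,0.05],[0,0,0,0,0,0,0.025],[0,0,0,0,0,0,0.025],[0,0,0,0,0,0,0.025]],
])

```text
t: 37.25
eef_pos: [659.8, -187.8, 73.6]
ee_rot: [0.754, -0.657, 0.001, -0.001]
ft_force: [-0.7, 0.4, 6.0]
finger_gap: 38.1
```

>>> drive_tool([
  [[0,0,0,0,0,0,0.025],[0,0,0,0,0,0.02,0.025],[0,0,0,0,0,0.03,0.025],[0,0,0,0,0,0.03,0.025],[0,0,0,0,0,0.01,0.025]],
])

```text
t: 37.75
eef_pos: [660.0, -188.0, 165.9]
ee_rot: [0.754, -0.657, 0.003, -0.001]
ft_force: [0.9, -1.4, 0.5]
finger_gap: 38.2
```

>>> drive_tool([
  [[0,0,3.5,-0.026,-0.026,0,0.025],[0,0,0,-0.024,-0.032,0,0.025],[0,0,0,-0.022,-0.034,0,0.025],[0,0,0,-0.02,-0.035,0,0.025],[0,0,0,-0.019,-0.034,0,0.025]],
])

```text
t: 38.25
eef_pos: [546.6, -349.7, 160.9]
ee_rot: [0.773, -0.634, -0.0, -0.0]
ft_force: [0.8, -0.8, 0.5]
finger_gap: 37.7
```

>>> drive_tool([
  [[0,0,0,0,0,0,0.025],[0,0,0,0,0,0,0.025],[0,0,0,0,0,0,0.025],[0,0,0,0,0,0,0.025],[0,0,0,0,0,0,0.025]],
])

```text
t: 38.75
eef_pos: [548.3, -347.8, 161.2]
ee_rot: [0.774, -0.633, -0.0, 0.0]
ft_force: [-0.2, -0.2, -0.3]
finger_gap: 37.8
```

Run:
```python
from h import *
im,st=shot("wrist","w24");print({k:np.round(st[k],3) for k in("t","eef_pos","ee_rot","ft_force","finger_gap")})
```

```text
{'t': np.float64(38.75), 'eef_pos': array([ 548.33 , -347.775,  161.156]), 'ee_rot': array([ 0.774, -0.633, -0.   ,  0.   ]), 'ft_force': array([-0.184, -0.194, -0.345]), 'finger_gap': np.float64(37.845)}
```

View pics/w24.png

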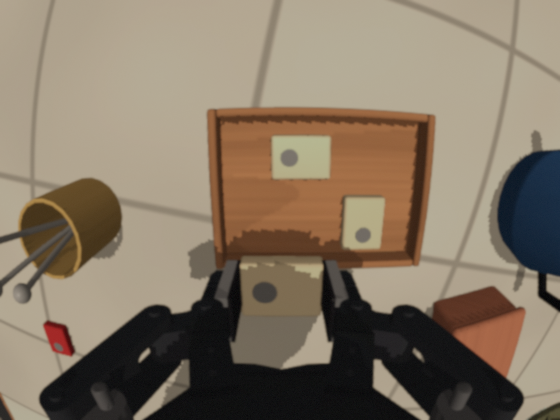

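Run:
```python
from h import *
import pickle;st=pickle.load(open("pics/w24.pkl","rb"))
c,l,a=quad([(209,112),(434,116),(419,264),(217,268)],26,st);print(c,l,a)
y=np.radians(11.3);M=np.array([[np.cos(y),np.sin(y)],[-np.sin(y),np.cos(y)]])
for n,X in(("tcp",st['eef_pos'][:2]),("T1",atz("wrist",(363,222),17,st)[:2]),("T2",atz("wrist",(301,157),17,st)[:2])):print(n,(M@(X-c)).round(1))
```

```text
[ 526.2 -379.2] [147.6, 108.4, 149.6, 108.2] [11.9, 12.1, 11.8, 11.1]
tcp [27.9 26.5]
T1 [-29.7  22.9]
T2 [ 15.5 -22.7]
```

>>> drive_tool([
  [[0,0,0,0.001,-0.001,-0.03,0.025],[0,0,0,0,0,-0.03,0.025],[0,0,0,0,0,-0.018,0.025],[0,0,0,0,0,0,0.025],[0,0,0,0,0,0,0.025]],
])

```text
t: 39.3
eef_pos: [549.2, -349.5, 83.9]
ee_rot: [0.774, -0.634, 0.0, 0.0]
ft_force: [0.7, -0.4, 1.3]
finger_gap: 38.2
```

>>> drive_tool([
  [[0,0,0,0,0,0,0.04],[0,0,0,0,0,0,0.046],[0,0,0,0,0,0,0.046],[0,0,0,0,0,0.03,0.046],[0,0,0,0,0,0.04,0.046]],
])

```text
t: 39.8
eef_pos: [547.7, -349.1, 151.8]
ee_rot: [0.773, -0.634, -0.002, 0.001]
ft_force: [-0.1, 0.0, -0.4]
finger_gap: 45.9
```

>>> drive_tool([
  [[0,0,0,0,0.03,0.04,0.05],[0,0,0,-0.02,0.04,0.04,0.05],[0,0,0,-0.02,0.045,0.02,0.05],[0,0,0,-0.02,0.045,0,0.05],[0,0,0,-0.02,0.045,0,0.05]],
])

```text
t: 40.3
eef_pos: [472.5, -152.7, 246.7]
ee_rot: [0.773, -0.634, 0.001, -0.001]
ft_force: [1.2, 1.7, 0.3]
finger_gap: 50.3
```

Run:
```python
from h import *
im,st=shot("wrist","w25");print({k:np.round(st[k],3) for k in("t","eef_pos","ee_rot","ft_force","finger_gap")})
shot("top","t25");shot("side","s25")
```

```text
{'t': np.float64(40.3), 'eef_pos': array([ 472.536, -152.712,  246.706]), 'ee_rot': array([ 0.773, -0.634,  0.001, -0.001]), 'ft_force': array([1.24 , 1.744, 0.343]), 'finger_gap': np.float64(50.337)}
```

View pics/w25.png

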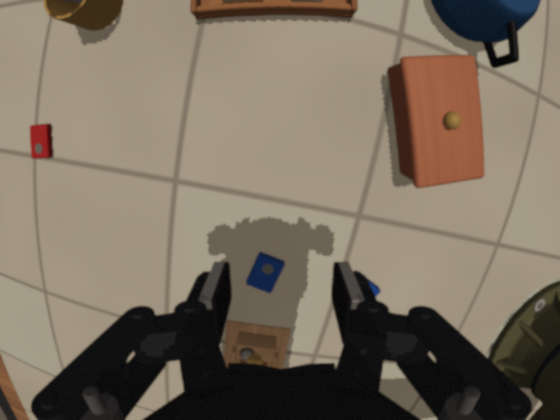

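View pics/t25.png

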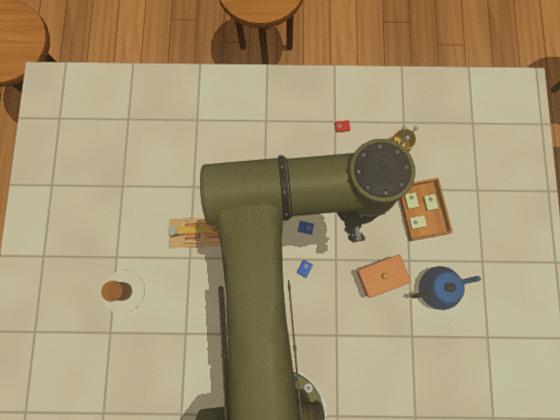

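View pics/s25.png

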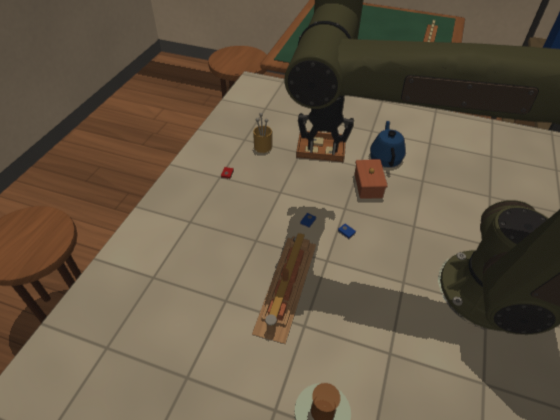

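All three tiles are in the tray and nothing cream or small copper is left on the ledge. Now a close check on the bar and catch.

>>> drive_tool([
  [[0,0,-2,0,0.045,0,0.05],[0,0,-2,0,0.045,0,0.05],[0,0,-2,0,0.045,0,0.05],[0,0,-2,0,0.045,0,0.05],[0,0,0,0,0.045,0,0.05]],
])

```text
t: 40.95
eef_pos: [473.6, 72.1, 246.0]
ee_rot: [0.726, -0.687, 0.0, -0.0]
ft_force: [1.2, 0.2, 0.2]
finger_gap: 50.1
```

>>> drive_tool([
  [[0,0,0,0,0.045,0,0.05],[0,0,0,0,0.045,0,0.05],[0,0,0,0,0,0,0.05],[0,0,0,0,0,0,0.05],[0,0,0,0,0,0,0.05]],
])

```text
t: 41.45
eef_pos: [473.8, 160.2, 245.5]
ee_rot: [0.727, -0.687, 0.0, 0.0]
ft_force: [0.6, 0.3, -0.0]
finger_gap: 50.1
```

Run:
```python
from h import *
im,st=shot("wrist","w26");print({k:np.round(st[k],3) for k in("t","eef_pos","ee_rot","ft_force","finger_gap")})
cv2.imwrite("pics/w26c.png",cv2.resize(im[60:330,190:370,::-1],None,fx=2.2,fy=2.2,interpolation=2))
yaw=np.radians(2.5);C=np.array([461.4,157.1]);ex=np.array([np.cos(yaw),np.sin(yaw)]);ey=np.array([-ex[1],ex[0]])
for x,y,z in((0,-130,51),(-9,-130,51),(9,-130,51),(9.5,-122,42),(0,-50,51)):print((x,y,z),np.round(proj("wrist",(*(C+x*ex+y*ey),z),st),1))
```

```text
{'t': np.float64(41.45), 'eef_pos': array([473.785, 160.175, 245.512]), 'ee_rot': array([ 0.727, -0.687,  0.   ,  0.   ]), 'ft_force': array([ 0.562,  0.336, -0.015]), 'finger_gap': np.float64(50.078)}
(0, -130, 51) [299.9  47.2]
(-9, -130, 51) [311.2  47.6]
(9, -130, 51) [288.6  46.9]
(9.5, -122, 42) [287.6  58.2]
(0, -50, 51) [298.3 144.6]
```

View pics/w26c.png

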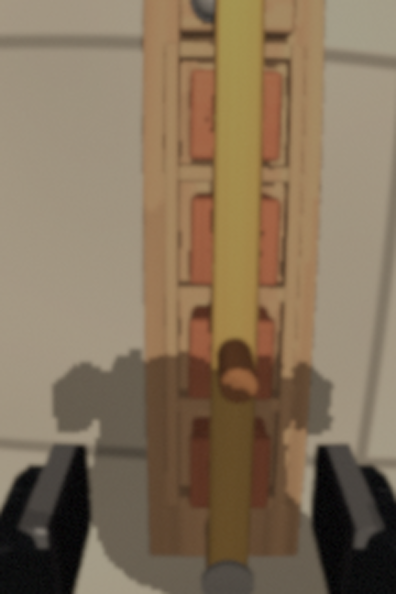

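Run:
```python
from h import *
import pickle;st=pickle.load(open("pics/w26.pkl","rb"));im=np.load("pics/w26.npy")
h=cv2.cvtColor(im,cv2.COLOR_RGB2HSV)
m=cv2.inRange(h,(18,140,120),(28,255,255))
P_=[]
for v in range(45,205,10):
    u=np.where(m[v,260:340])[0]
    if len(u)>8: P_.append(atz("wrist",(260+(u[0]+u[-1])/2,v),51,st)[:2]); 
P_=np.array(P_);print(P_.round(1).tolist())
s,i=np.polyfit(P_[:,1],P_[:,0],1);print("bar yaw deg",np.degrees(np.arctan(-s)))
# strip edges: left/right inner long wall lines; use crop picks
g=lambda u,v:(190+u/2.2,60+v/2.2)
for a,b in(((145,20),(149,545)),((325,20),(297,545))):
    A,B=atz("wrist",g(*a),4,st),atz("wrist",g(*b),4,st);print("strip edge yaw",np.degrees(np.arctan2(-(B-A)[0],(B-A)[1])),A[:2].round(1),B[:2].round(1))
cv2.imwrite("pics/w26d.png",cv2.resize(im[20:100,250:350,::-1],(800,640),interpolation=2))
```

```text
[[462.2, 149.6]]
bar yaw deg -57.08872067756225
strip edge yaw 2.4949849361307983 [504.9  41.3] [493.7 296.6]
strip edge yaw 2.5917654734157645 [428.   35.8] [416.4 292.9]<stdin>:10: RankWarning: Polyfit may be poorly conditioned
```

View pics/w26d.png

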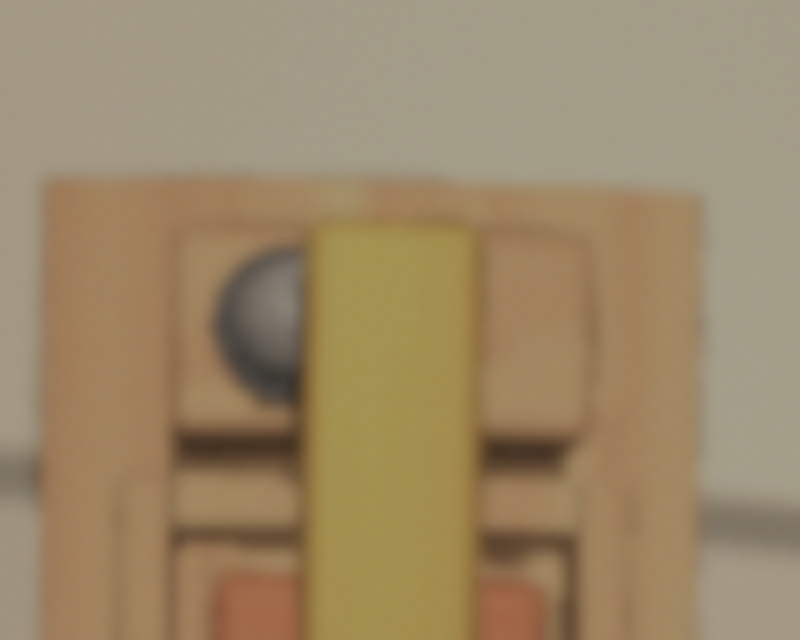

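The nose edges at px 288.8 and 309.4 compare with 288.6 and 311.2 predicted for keeper = 0, and the ball has popped up beside the bar: it is home. Final tile check, then hand in.

Run:
```python
from h import *
im,_=shot("top","t27")
y=np.radians(11.3);M=np.array([[np.cos(y),np.sin(y)],[-np.sin(y),np.cos(y)]])
b=blobs(im,(24,40,130),(40,130,255),40,300,(395,175,455,245))
for c,a,_ in b: print(c,a,(M@(atz("top",c,17)[:2]-np.array([526.2,-379.3]))).round(1))
o=np.hstack([cv2.resize(im[110:290,260:480,::-1],(489,400),interpolation=2),cv2.resize(im[200:260,160:206+0,::-1],(306,400),interpolation=2)]);cv2.imwrite("pics/f27.png",o)
```

```text
[450.4 206. ] 254 [ -7. -71.]
[411.6 200.4] 149 [27.1 27.3]
[430.7 202. ] 150 [ 13.3 -21.9]
[417.7 221.7] 151 [-32.2  25.1]
[433.6 240.6] 249 [-89.  -4.]
```

View pics/f27.png

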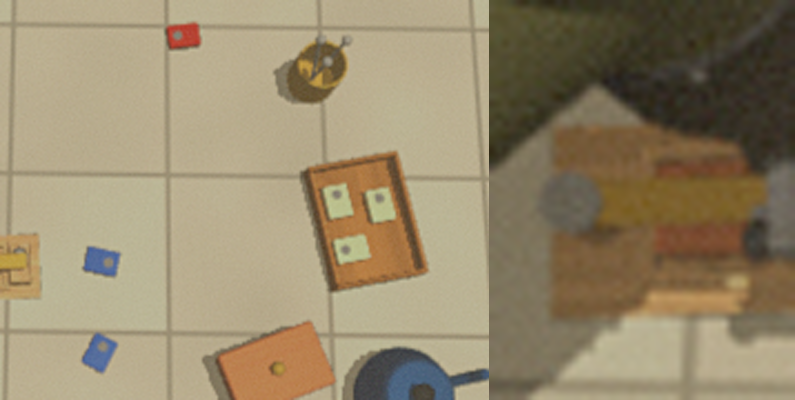

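The three tiles lie flat in the tray, and the decoys and bystanders are unmoved.

```bash
python3 -c "
from station import env
print(env.sign_off(), env.get_state()['t'])"
```

```text
the job is handed in; nothing more can be done
the job is handed in; nothing more can be done
```

The job is done and handed in at about 41.5 s of the 192 s allowed. I swung the bar aside to about 1.65 rad and set all four tins in wells 3, 2, 1 and 0. I then pushed the bar shut and put the three cream tiles in the tray. The red tile, the two blue tiles and the bystanders were never touched, and I saw no knock or grip slip during the run.

**Tins:** before the bar was shut, all four lay within about 3 mm of their well centres. Their tops were at similar heights, but the two-view measurement read 23–27 mm where 34 mm was expected. I put that down to rough pixel picks and relied on the tins looking flat and level in the pictures.

**Bar:** pushing it further raised the force to 32 N with almost no movement. The last picture shows the nose where a fully shut bar should be, to within about 1 mm (0.004 rad), with the ball showing beside it.

**Tiles:** the final positions in the tray are (27, 27), (13, -22) and (-32, 25) mm from its centre, so all are inside with room to spare.

**Contacts:** the first tin touched with about 10 N as it was lowered. The second tile was gripped only near its top edge but held.

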